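# Load the wiring crate and push it up onto the tilted rack

### The arm

A 7-joint arm with a two-finger parallel gripper is mounted at the origin on the work surface. World frame = base frame: x ahead of the robot, y to its left, z up, the work surface at z = 0. Lengths are in m, angles in degrees, forces in N, time in s.
With the tool pointing down it reaches from about 0.4 to 0.75 m from the base axis. Payload 19.5 kg.
Tool frame: the origin (TCP) lies at the very end of the fingers, on their centre line; the grasp point (between the pads) lies 19 mm behind it; y points along the fingers, z is the direction in which the jaws open and shut, and the axes are right-handed (so a half turn about y gives the same grasp; the last joint's range is limited). The gripper opens to 85 mm and grips with 20 to 120 N. Pads are 22 mm wide; open, the fingers measure 114 mm over their backs; the gripper's body (76 mm by 85 mm) begins 54 mm behind the grasp point. The pads swing forward as they close: fully open they stand 13 mm farther back than shut.
Start: joints at [69.402, 40.479, -1.581, 85.061, 1.261, 54.483, -4.326], TCP at [0.18, -0.546, 0.231] pointing down, gripper open.
Joint ranges: [-155.06, 155.06], [-18.47, 123.98], [-90, 86.84], [0, 140.48], [-83.41, 263.41], [0, 116], [-161.91, 161.91]. Speed limits (degrees/s): [108.29, 108.29, 147.25, 147.25, 172.46, 172.46, 172.46].

### API

Orientations are given as a 3x3 rotation matrix whose columns are the frame's x, y, z axes.
In Python, from workcell import bot gives the robot as it stands.
- The arm moves only by the tool drive_tool, never from a script. Its argument "rows" is a list of rows, each an object with "offset": the shift along the tool's x, y, z in m, a list of three; "delta_rot": the turn, a rotation vector about the tool's x, y, z in rad, a list of three. A call has 1 to 12 rows; each row is the pose to reach, as a shift and turn from the pose measured when the call began, along the tool's axes at that moment; what a row does not reach only later rows make up. A row lasts 1/10 s, in which the tool goes at most 50 mm and 8.59 degrees, less where a joint would pass 70% of its speed; a pose out of reach is approached as far as the arm can. A call with a gripper value outside its range is refused whole. "claw" is the closure, from 0 (fully open) to 1 (shut), set as the call begins (left out, the last holds). The fingers move at their own pace and stop on an object; the grip force is fixed at half the most. Time passes only in rows, so rows that repeat a pose let the fingers close. It gives the time, the measured TCP pose, the force and the opening at its end, in the units of the state.
- bot.get_obs(): the state, without advancing time (a new reading comes with each control period).
- bot.snapshot(name): name is "scene" or "top" or "wrist"; returns the picture (420x560x3 uint8, red, green, blue); there is no depth.
- bot.camera_params(name): a dict with "vertical_fov" (degrees; the focal length in pixels is half the picture's height over the tangent of half this angle, whatever the lens; pixels are square), "cx", "cy" (the principal point, pixels), "T" (4x4, takes a point from camera to world coordinates). Camera axes: x right, y down, z forward; pixel columns grow to the right and rows downward; lengths in m; the calibration is good to about 2 mm. A picture is of the moment at which its call begins: read the wrist's pose just before it. camera_params takes no time and is no camera call; for the wrist camera it gives the pose at the moment of the call.
- bot.close_job(): hands the job in, once; it reports no verdict.
The state is a dict: "time_s": time; "joint_positions": joint angles; "qd": joint speeds; "joint_torque": joint torques, N m; "position": TCP position; "tool_rot": TCP orientation; "ft_force": force on the tool from outside, world axes, zero at the start; "wrist_torque": the same for the moment, N m; "gripper_width": finger opening in m.
Only numpy, scipy, OpenCV 4.12 (cv2) and the standard library are available. Lean on these libraries where they do the work, as an engineer would, in place of code of your own. Each camera call takes 0.05 s, during which the arm holds its last target.

### The job

Fill the wiring crate while it stands on the bench: put in every small white junction box lying there, hold the aluminium scoop over the crate and tip all six terminal connectors out of it, and set the scoop upright back on its black rubber mat. Then push the loaded crate (do not lift it) up the ramp until its trailing edge drops behind the steel lip and it rests on the tilted rack, with everything still inside. Leave the pliers and the socket faceplate alone.

Things in the scene. Friction and masses are not known exactly. Their poses are not given: they have to be found in the camera images.
- rack: Fixed plywood rack, 220 mm wide (y), no side walls. Origin at the middle of the ramp's foot on the bench; x points uphill (level), z up. The ramp rises evenly from height 0 at x = 0 to 33.5 mm at x = 136 (14 degrees), its top 14 mm edged in steel: the lip. There it drops 12 mm to the deck, which starts at height 21.5 and rises at 6 degrees to 39 at x = 301, where an end board stands 64 high.
- lip (a point): Upper far edge of the steel lip (the ramp's top), at its middle: rack frame x = 136, y = 0, z = 33.5 mm, axes as the rack's. The deck behind it is 12 mm lower and 165 long (the crate is 140). The crate is home when its trailing bottom edge has dropped behind this edge.
- crate: Loose open plywood crate, 140 (its x) x 180 (its y) x 65 mm high, walls and floor 6 mm thick, 0.25 to 0.5 kg empty. Origin at the centre of its underside. It starts flat on the bench before the ramp's foot, its x axis roughly uphill (within 0.1 rad), its leading edge 15 to 45 mm short of the foot.
- crate_heel (a point): Middle of the crate's trailing (-x) bottom edge: crate frame x = -70, y = 0, z = 0 mm. Push on the wall above it.
- mat: Fixed black rubber mat, 210 (x) x 120 (y) x 2 mm, origin at the centre of its underside; the scoop's place.
- scoop: Loose aluminium scoop, 0.13 kg, on the mat, connectors in it. Origin: centre of its underside. Pan 70 wide (y), 40 high; floor 4 thick from x = -32 to 34, 4 mm upright side and back (x = 34) walls, front (-x) plate sloping up at 40 degrees to the spout edge. Tip it spout down about 90 degrees to empty it. Level wooden handle bar, 14 x 14 mm, from x = 34 to 119, at height 26 to 40.
- scoop_handle (a point): Grip point on the handle's centre line, scoop frame x = 65, y = 0, z = 33 mm; axes as the scoop's (the bar runs along x).
- scoop_spout (a point): Middle of the spout edge, scoop frame x = -68, y = 0, z = 36 mm.
- box0: White square junction box with grey lid, 40 x 40 x 34 mm high, 0.06 kg, origin at the centre of its underside, z up. Two to four of the four boxes are present (None: absent), lying in a row between the robot and the crate.
- box1: White square junction box with grey lid, 40 x 40 x 34 mm high, 0.06 kg, origin at the centre of its underside, z up. Two to four of the four boxes are present (None: absent), lying in a row between the robot and the crate.
- box2: White square junction box with grey lid, 40 x 40 x 34 mm high, 0.06 kg, origin at the centre of its underside, z up. Two to four of the four boxes are present (None: absent), lying in a row between the robot and the crate.
- box3: White square junction box with grey lid, 40 x 40 x 34 mm high, 0.06 kg, origin at the centre of its underside, z up. Two to four of the four boxes are present (None: absent), lying in a row between the robot and the crate.
- conn0: Terminal connector, a white plastic block 22 x 16 x 14 mm with brass screws, 12 g, origin at the centre of its underside; starts in the scoop.
- conn1: Terminal connector, a white plastic block 22 x 16 x 14 mm with brass screws, 12 g, origin at the centre of its underside; starts in the scoop.
- conn2: Terminal connector, a white plastic block 22 x 16 x 14 mm with brass screws, 12 g, origin at the centre of its underside; starts in the scoop.
- conn3: Terminal connector, a white plastic block 22 x 16 x 14 mm with brass screws, 12 g, origin at the centre of its underside; starts in the scoop.
- conn4: Terminal connector, a white plastic block 22 x 16 x 14 mm with brass screws, 12 g, origin at the centre of its underside; starts in the scoop.
- conn5: Terminal connector, a white plastic block 22 x 16 x 14 mm with brass screws, 12 g, origin at the centre of its underside; starts in the scoop.
- pliers: Pliers with black grips lying on the bench, about 170 mm long, bystander: leave alone.
- faceplate: White single socket faceplate 86 x 86 x 9 mm lying on the bench, bystander: leave alone.

How it is judged (in metres and radians):
On the way, in this order (a step that is already met when the one before it is completed fails the run):
1. the scoop is tipped spout down over the crate, which stands on the bench (angle between scoop's own z axis and vertical above 0.8 rad and horizontal distance between scoop_spout and crate below 0.1 m and height (world z) of scoop_spout above 0.03 m and angle between crate's own z axis and vertical below 0.06 rad and height (world z) of crate below 0.006 m and x of crate_heel in the frame of rack below -0.1 m), for 0.2 s.
2. the crate still stands flat on the bench before the ramp with every junction box and all six connectors in it, and the scoop is back upright on its mat (x of box0 in the frame of crate between -0.064 and 0.064 m and y of box0 in the frame of crate between -0.084 and 0.084 m and z of box0 in the frame of crate between -0.002 and 0.07 m and x of box1 in the frame of crate between -0.064 and 0.064 m and y of box1 in the frame of crate between -0.084 and 0.084 m and z of box1 in the frame of crate between -0.002 and 0.07 m and x of box2 in the frame of crate between -0.064 and 0.064 m and y of box2 in the frame of crate between -0.084 and 0.084 m and z of box2 in the frame of crate between -0.002 and 0.07 m and x of box3 in the frame of crate between -0.064 and 0.064 m and y of box3 in the frame of crate between -0.084 and 0.084 m and z of box3 in the frame of crate between -0.002 and 0.07 m and x of conn0 in the frame of crate between -0.064 and 0.064 m and y of conn0 in the frame of crate between -0.084 and 0.084 m and z of conn0 in the frame of crate between -0.002 and 0.07 m and x of conn1 in the frame of crate between -0.064 and 0.064 m and y of conn1 in the frame of crate between -0.084 and 0.084 m and z of conn1 in the frame of crate between -0.002 and 0.07 m and x of conn2 in the frame of crate between -0.064 and 0.064 m and y of conn2 in the frame of crate between -0.084 and 0.084 m and z of conn2 in the frame of crate between -0.002 and 0.07 m and x of conn3 in the frame of crate between -0.064 and 0.064 m and y of conn3 in the frame of crate between -0.084 and 0.084 m and z of conn3 in the frame of crate between -0.002 and 0.07 m and x of conn4 in the frame of crate between -0.064 and 0.064 m and y of conn4 in the frame of crate between -0.084 and 0.084 m and z of conn4 in the frame of crate between -0.002 and 0.07 m and x of conn5 in the frame of crate between -0.064 and 0.064 m and y of conn5 in the frame of crate between -0.084 and 0.084 m and z of conn5 in the frame of crate between -0.002 and 0.07 m and horizontal distance between scoop and mat below 0.06 m and angle between scoop's own z axis and vertical below 0.15 rad and height (world z) of scoop below 0.015 m and angle between crate's own z axis and vertical below 0.06 rad and height (world z) of crate below 0.006 m and x of crate_heel in the frame of rack below -0.1 m), for 0.3 s.
3. the crate's trailing edge has dropped behind the lip (x of crate_heel in the frame of lip between -0.003 and 0.035 m and z of crate_heel in the frame of lip below -0.005 m and y of crate in the frame of rack between -0.035 and 0.035 m and angle between crate's own z axis and vertical below 0.2 rad and angle between the x axis of crate and the x axis of rack, either way round below 0.25 rad), for 0.3 s.
At the end, for the whole second after the job is handed in: Crate rests behind the lip (heel 0-35 mm past, 5 mm or more below its top), within 35 mm and 0.25 rad of the rack line, tilt under 0.2 rad; all boxes present and six connectors inside it; scoop upright (0.15 rad) within 60 mm of the mat centre; crate and scoop at rest (all of step 3 and x of box0 in the frame of crate between -0.064 and 0.064 m and y of box0 in the frame of crate between -0.084 and 0.084 m and z of box0 in the frame of crate between -0.002 and 0.07 m and x of box1 in the frame of crate between -0.064 and 0.064 m and y of box1 in the frame of crate between -0.084 and 0.084 m and z of box1 in the frame of crate between -0.002 and 0.07 m and x of box2 in the frame of crate between -0.064 and 0.064 m and y of box2 in the frame of crate between -0.084 and 0.084 m and z of box2 in the frame of crate between -0.002 and 0.07 m and x of box3 in the frame of crate between -0.064 and 0.064 m and y of box3 in the frame of crate between -0.084 and 0.084 m and z of box3 in the frame of crate between -0.002 and 0.07 m and x of conn0 in the frame of crate between -0.064 and 0.064 m and y of conn0 in the frame of crate between -0.084 and 0.084 m and z of conn0 in the frame of crate between -0.002 and 0.07 m and x of conn1 in the frame of crate between -0.064 and 0.064 m and y of conn1 in the frame of crate between -0.084 and 0.084 m and z of conn1 in the frame of crate between -0.002 and 0.07 m and x of conn2 in the frame of crate between -0.064 and 0.064 m and y of conn2 in the frame of crate between -0.084 and 0.084 m and z of conn2 in the frame of crate between -0.002 and 0.07 m and x of conn3 in the frame of crate between -0.064 and 0.064 m and y of conn3 in the frame of crate between -0.084 and 0.084 m and z of conn3 in the frame of crate between -0.002 and 0.07 m and x of conn4 in the frame of crate between -0.064 and 0.064 m and y of conn4 in the frame of crate between -0.084 and 0.084 m and z of conn4 in the frame of crate between -0.002 and 0.07 m and x of conn5 in the frame of crate between -0.064 and 0.064 m and y of conn5 in the frame of crate between -0.084 and 0.084 m and z of conn5 in the frame of crate between -0.002 and 0.07 m and horizontal distance between scoop and mat below 0.06 m and angle between scoop's own z axis and vertical below 0.15 rad and height (world z) of scoop below 0.015 m and linear speed of each of crate, scoop below 0.02 m/s); the robot touches nothing.
It fails at once if the crate is lifted (more than 80 mm above the bench) instead of pushed (height (world z) of crate above 0.08 m).
It fails at once if the crate is tipped over (more than 0.7 rad) (angle between crate's own z axis and vertical above 0.7 rad).
It fails at once if the pair of pliers is moved more than 40 mm (distance of pliers from where it was at the start of the episode above 0.04 m).
It fails at once if the faceplate is moved more than 40 mm (distance of faceplate from where it was at the start of the episode above 0.04 m).
Of box0, box1, box2, box3 only 2 to 4 are there at a start; the rules pass over those that are not, and their reading is None.
At some moment in a run one of box0, box1, box2, box3 may be knocked a few centimetres aside while the robot is not near it.
It also fails if it takes over 210 s, if anything falls off the work surface, if the arm or the gripper's body presses on something with over 40 N, if the wrist force passes 120 N, or if a joint passes its speed limit or range.

## Working session

There is one attempt and no reset: what is moved stays moved. The work goes in short steps, Python scripts to look and compute and a tool call to move; the robot and the scene stay as the last step left them, time stands still between calls to the robot, and variables do not carry over. Pictures are saved under pics/ and viewed, and the job is handed in when it is done.

Besides the shell and the picture viewer there is one more tool, called as name([rows], argument=value, ...), one row to a line, values as JSON. drive_tool: Moves the arm, as the interface text tells. Its arguments: {"type":"object","properties":{"rows":{"type":"array","items":{"type":"object","properties":{"offset":{"type":"array","items":{"type":"number"}},"delta_rot":{"type":"array","items":{"type":"number"}}}}},"claw":{"type":"number"}},"required":["rows"]}

```bash
ls; mkdir -p pics; python3 - <<'E'
from workcell import bot
import cv2,json
o=bot.get_obs()
print(o)
for n in ("scene","top","wrist"):
    p=bot.camera_params(n); print(n,p)
    im=bot.snapshot(n); cv2.imwrite(f"pics/{n}0.png",im[:,:,::-1])
E
```

```text
pics
{'time_s': 0.0, 'joint_positions': array([69.40383392, 40.51311416, -1.5835037 , 85.08181586,  1.26050402,
       54.48168942, -4.3243666 ]), 'qd': array([-0.02134072,  0.05143768, -0.00826465, -0.01534132, -0.05344402,
       -0.06031924, -0.0045609 ]), 'joint_torque': array([-6.95674771e-05, -8.83199859e+01,  1.23469848e+00, -2.36163622e+01,
        1.68599503e-02,  6.48911839e-03, -2.36334284e-05]), 'position': array([ 0.17959323, -0.54598043,  0.23084602]), 'tool_rot': array([[-9.49921634e-01, -3.40754516e-04,  3.12488038e-01],
       [-3.12488223e-01,  9.77362653e-04, -9.49921131e-01],
       [ 1.82757775e-05, -9.99999464e-01, -1.03489970e-03]]), 'ft_force': array([-0.03451476, -0.29452854, -0.06791301]), 'wrist_torque': array([0.01581092, 0.00121812, 0.01184468]), 'gripper_width': 0.08543017639440317}
scene {'vertical_fov': 54.50235623244919, 'cx': 281.96667614452434, 'cy': 206.07390016714018, 'T': array([[-0.05085754,  0.72724406, -0.68449221,  1.23449173],
       [ 0.99860703,  0.02738532, -0.04510043,  0.07278802],
       [-0.01405398, -0.68583243, -0.72762378,  0.78801
[... 246 characters left out ...]
1],
       [-9.99722632e-01, -2.29405195e-02,  5.32847068e-03,
         2.12754461e-02],
       [-4.78397669e-04, -2.06422757e-01, -9.78462782e-01,
         1.17709510e+00],
       [ 0.00000000e+00,  0.00000000e+00,  0.00000000e+00,
         1.00000000e+00]])}
wrist {'vertical_fov': 71.51896645685947, 'cx': 277.9007774590483, 'cy': 212.08967165738463, 'T': array([[ 3.13002162e-01, -9.02856459e-01, -2.94753898e-01,
         2.56483470e-01],
       [-9.49752327e-01, -2.97679553e-01, -9.67336645e-02,
        -5.21009609e-01],
       [-4.05594761e-04,  3.10221047e-01, -9.50664366e-01,
         3.72930287e-01],
       [ 0.00000000e+00,  0.00000000e+00,  0.00000000e+00,
         1.00000000e+00]])}
```

View pics/top0.png

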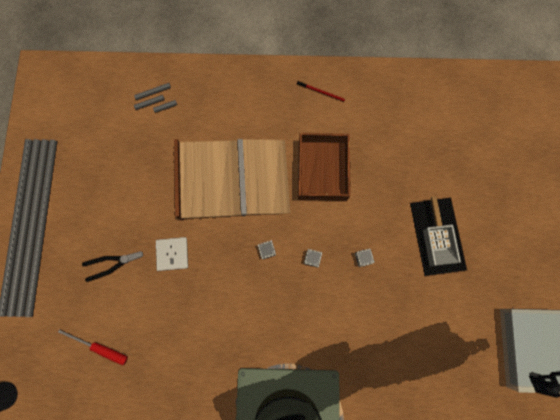

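View pics/scene0.png

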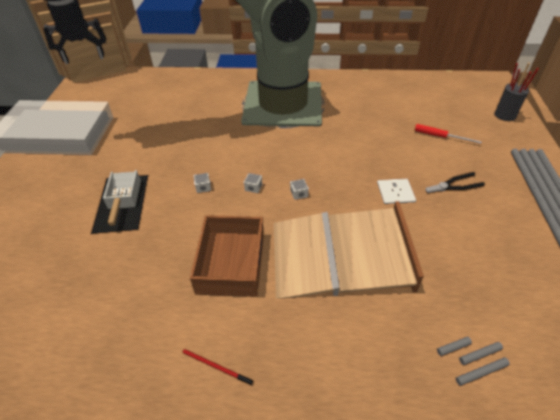

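View pics/wrist0.png

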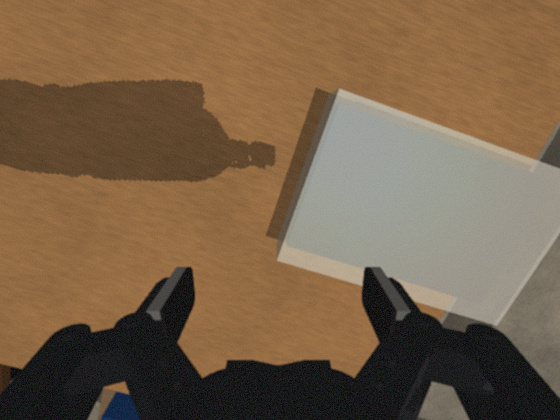

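```bash
cat > h.py <<'E'
import numpy as np,cv2
from workcell import bot
def K(p):
    f=210/np.tan(np.radians(p['vertical_fov']/2)); return f
def px2w(p,u,v,z):
    f=K(p); T=p['T']; d=T[:3,:3]@np.array([(u-p['cx'])/f,(v-p['cy'])/f,1.]); o=T[:3,3]
    return o+d*(z-o[2])/d[2]
def w2px(p,X):
    T=p['T']; c=T[:3,:3].T@(np.array(X)-T[:3,3]); f=K(p); return p['cx']+f*c[0]/c[2],p['cy']+f*c[1]/c[2]
def crop(name,out,x0,y0,x1,y1,s):
    im=cv2.imread(name)[y0:y1,x0:x1]; cv2.imwrite(out,cv2.resize(im,None,fx=s,fy=s,interpolation=cv2.INTER_CUBIC))
def snap(cam,out):
    p=bot.camera_params(cam); im=bot.snapshot(cam); cv2.imwrite(out,im[:,:,::-1]); return p
E
python3 - <<'E'
from h import *
crop('pics/top0.png','pics/t_a.png',165,120,365,280,4)
crop('pics/top0.png','pics/t_b.png',395,180,485,290,5)
E
```

```text
(no output)
```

View pics/t_a.png

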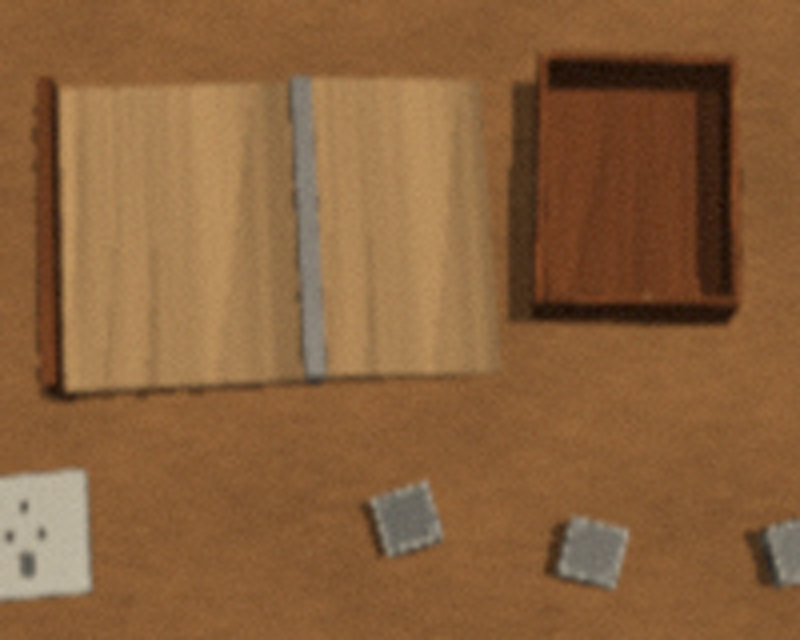

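View pics/t_b.png

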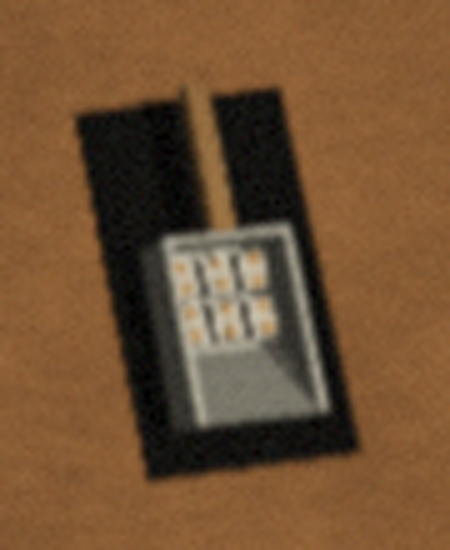

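```bash
python3 - <<'E'
from h import *
p=bot.camera_params('top')
def sh(n,pts,z,s,o):
    W=np.array([px2w(p,u/s+o[0],v/s+o[1],z) for u,v in pts]);print(n,W[:,:2].round(4).tolist(),'c',W[:,:2].mean(0).round(4), 'lens',np.linalg.norm(np.roll(W,-1,0)-W,axis=1).round(4),'ang',[round(float(np.degrees(np.arctan2(d[1],d[0]))),1) for d in (np.roll(W,-1,0)-W)])
o=(165,120)
sh('crate rim',[(540,55),(735,60),(737,305),(535,303)],.065,4,o)
sh('foot',[(484,78),(498,372)],0,4,o)
sh('lip far',[(292,78),(307,380)],.0335,4,o)
sh('end',[(58,88),(68,390)],.039,4,o)
sh('boxA',[(370,497),(428,481),(441,543),(386,556)],.034,4,o)
sh('boxB',[(568,517),(628,527),(612,587),(556,575)],.034,4,o)
o=(395,180)
sh('pan',[(163,238),(295,225),(330,410),(200,427)],.04,5,o)
sh('handle',[(200,90),(222,228)],.04,5,o)
sh('mat',[(78,115),(278,90),(358,450),(150,478)],.002,5,o)
crop('pics/top0.png','pics/t_c.png',290,235,390,280,8)
E
```

```text
crate rim [[0.7633, -0.0196], [0.7628, -0.1556], [0.5871, -0.1553], [0.5853, -0.0188]] c [ 0.6746 -0.0873] lens [0.136  0.1758 0.1366 0.1781] ang [-90.2, 179.9, 90.8, -0.3]
foot [[0.7706, 0.019], [0.5501, 0.0044]] c [0.6603 0.0117] lens [0.221 0.221] ang [-176.2, 3.8]
lip far [[0.7544, 0.1565], [0.5347, 0.1363]] c [0.6445 0.1464] lens [0.2207 0.2207] ang [-174.8, 5.2]
end [[0.7409, 0.3219], [0.5228, 0.2991]] c [0.6319 0.3105] lens [0.2193 0.2193] ang [-174.0, 6.0]
boxA [[0.4548, 0.09], [0.4666, 0.051], [0.4248, 0.041], [0.4151, 0.0778]] c [0.4403 0.065 ] lens [0.0408 0.043  0.0381 0.0415] ang [-73.1, -166.6, 104.6, 17.1]
boxB [[0.4443, -0.0445], [0.4385, -0.0851], [0.398, -0.0745], [0.4051, -0.0368]] c [ 0.4215 -0.0602] lens [0.041  0.0419 0.0383 0.04  ] ang [-98.1, 165.4, 79.3, -11.0]
pan [[0.5104, -0.3717], [0.5193, -0.4439], [0.4192, -0.4566], [0.4085, -0.3865]] c [ 0.4643 -0.4147] lens [0.0728 0.1009 0.0708 0.103 ] ang [-83.0, -172.8, 98.7, 8.3]
handle [[0.5938, -0.396], [0.5167, -0.4041]] c [ 0.5552 -0.4   ] lens [0.0775 0.0775] ang [-174.1, 5.9]
mat [[0.5868, -0.3398], [0.6041, -0.4545], [0.401, -0.4865], [0.3831, -0.3713]] c [ 0.4937 -0.413 ] lens [0.116  0.2056 0.1167 0.2061] ang [-81.4, -171.0, 98.9, 8.8]
```

View pics/t_c.png

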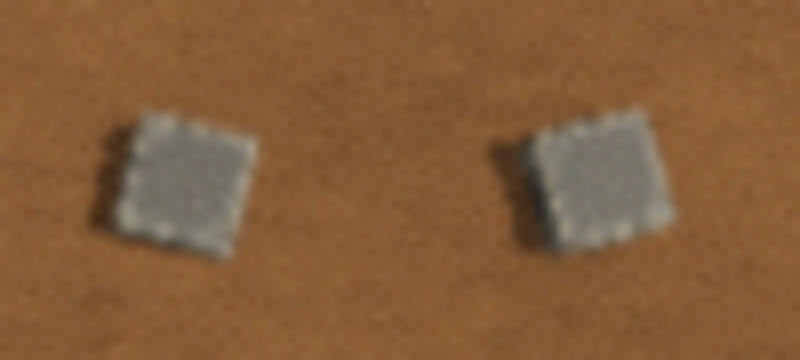

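```bash
cat >> h.py <<'E'
from scipy.spatial.transform import Rotation as Rn
def Rdown(zyaw_deg, pitch=0):
    # tool pointing down, tool z (jaw) horizontal at yaw angle
    a=np.radians(zyaw_deg); z=np.array([np.cos(a),np.sin(a),0]); y=np.array([0,0,-1.]); return np.stack([np.cross(y,z),y,z],1)
def mv(pos,R=None):
    o=bot.get_obs(); R0=o['tool_rot']; p0=o['position']
    off=R0.T@(np.array(pos)-p0); rv=np.zeros(3) if R is None else Rn.from_matrix(R0.T@R).as_rotvec()
    print('off',off.round(4),'rot',rv.round(3), 'deg',round(float(np.degrees(np.linalg.norm(rv))),1))
def st():
    o=bot.get_obs(); print('t',round(o['time_s'],2),'p',o['position'].round(4),'w',round(o['gripper_width'],4),'F',o['ft_force'].round(1),'q',o['joint_positions'].round(0)); print(o['tool_rot'].round(3).tolist())
E
python3 - <<'E'
from h import *
p=bot.camera_params('top')
for n,pts in (('C',[(530,135),(645,108),(675,215),(562,250)]),('B',[(148,112),(258,138),(230,255),(118,228)])):
    W=np.array([px2w(p,u/8+290,v/8+235,.034) for u,v in pts])
    print(n,W.mean(0).round(4),[round(float(np.degrees(np.arctan2(d[1],d[0]))),1) for d in (np.roll(W,-1,0)-W)],np.linalg.norm(np.roll(W,-1,0)-W,axis=1).round(4))
C=[0.4228,-.1876]
mv([.422,-.188,.15],Rdown(13))
mv([.422,-.188,.15],Rdown(-15))
E
```

```text
C [ 0.4268 -0.2021  0.034 ] [-75.5, -165.4, 108.3, 14.9] [0.0403 0.0371 0.0402 0.0397]
B [ 0.4215 -0.0624  0.034 ] [-102.0, 166.8, 77.8, -13.8] [0.0381 0.0406 0.0386 0.0405]
off [-0.3421  0.0812 -0.2643] rot [ 1.00e-03 -1.48e+00 -1.00e-03] deg 84.8
off [-0.3421  0.0812 -0.2643] rot [ 0.001 -0.991 -0.   ] deg 56.8
```

drive_tool([
  {"offset": [-0.034, 0, -0.025], "delta_rot": [0, -0.14, 0]},
  {"offset": [-0.068, 0, -0.05], "delta_rot": [0, -0.28, 0]},
  {"offset": [-0.102, 0, -0.075], "delta_rot": [0, -0.42, 0]},
  {"offset": [-0.137, 0.01, -0.1], "delta_rot": [0, -0.56, 0]},
  {"offset": [-0.171, 0.02, -0.125], "delta_rot": [0, -0.7, 0]},
  {"offset": [-0.206, 0.03, -0.15], "delta_rot": [0, -0.84, 0]},
  {"offset": [-0.24, 0.04, -0.175], "delta_rot": [0, -0.98, 0]},
  {"offset": [-0.274, 0.05, -0.2], "delta_rot": [0, -1.12, 0]},
  {"offset": [-0.308, 0.06, -0.225], "delta_rot": [0, -1.26, 0]},
  {"offset": [-0.3425, 0.07, -0.2495], "delta_rot": [0, -1.4, 0]},
  {"offset": [-0.3425, 0.08, -0.2495], "delta_rot": [0, -1.515, 0]},
  {"offset": [-0.3425, 0.08, -0.2495], "delta_rot": [0, -1.515, 0]},
], claw=0)

```text
time_s: 1.35
position: [0.4268, -0.2012, 0.1502]
tool_rot: [[0.263, -0.002, 0.965], [-0.965, 0.002, 0.263], [-0.002, -1.0, -0.002]]
ft_force: [-0.3, -0.2, 0.1]
gripper_width: 0.0858
```

```bash
python3 - <<'E'
from h import *
st()
snap('wrist','pics/w1.png')
mv([.427,-.202,.008],Rdown(15))
E
```

```text
t 1.35 p [ 0.4268 -0.2012  0.1502] w 0.0858 F [-0.3 -0.2  0.1] q [ 32.  40. -19. 111.  24.  32.  12.]
[[0.263, -0.002, 0.965], [-0.965, 0.002, 0.263], [-0.002, -1.0, -0.002]]
off [0.0002 0.1428 0.0007] rot [ 0.001 -0.002 -0.001] deg 0.2
```

View pics/w1.png

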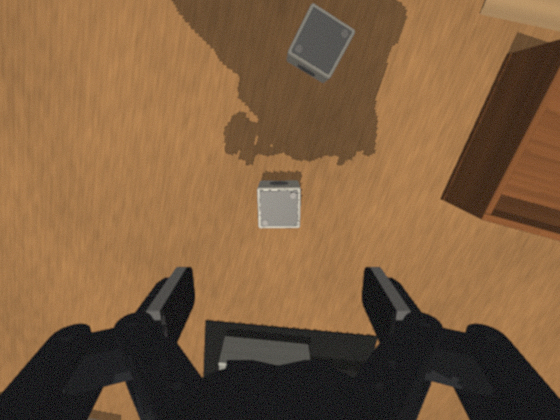

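```bash
python3 - <<'E'
from h import *
p=bot.camera_params('wrist')
print(px2w(p,279,209,.034), px2w(p,322,41,.034))
E
```

```text
[ 0.42913626 -0.20342274  0.034     ] [ 0.42606233 -0.06135995  0.034     ]
```

drive_tool([
  {"offset": [0.001, 0.045, 0.001]},
  {"offset": [0.001, 0.09, 0.001]},
  {"offset": [0.001, 0.125, 0.001]},
  {"offset": [0.001, 0.143, 0.001]},
  {"offset": [0.001, 0.143, 0.001]},
])

```text
$.rows[0]: bad value
```

drive_tool([
  {"offset": [0, 0, 0]},
  {"offset": [0, 0, 0]},
  {"offset": [0, 0, 0]},
  {"offset": [0, 0, 0]},
  {"offset": [0, 0, 0]},
  {"offset": [0, 0, 0]},
], claw=1)

```text
$.rows[0]: bad value
```

delta_rot is required.

drive_tool([
  {"offset": [0.001, 0.045, 0.001], "delta_rot": [0, 0, 0]},
  {"offset": [0.001, 0.09, 0.001], "delta_rot": [0, 0, 0]},
  {"offset": [0.001, 0.125, 0.001], "delta_rot": [0, 0, 0]},
  {"offset": [0.001, 0.143, 0.001], "delta_rot": [0, 0, 0]},
  {"offset": [0.001, 0.143, 0.001], "delta_rot": [0, 0, 0]},
], claw=0)

```text
time_s: 1.9
position: [0.4265, -0.2033, 0.0066]
tool_rot: [[0.252, -0.004, 0.968], [-0.968, 0.001, 0.253], [-0.002, -1.0, -0.004]]
ft_force: [-0.7, 1.0, 1.6]
gripper_width: 0.0854
```

drive_tool([
  {"offset": [0, 0, 0], "delta_rot": [0, 0, 0]},
  {"offset": [0, 0, 0], "delta_rot": [0, 0, 0]},
  {"offset": [0, 0, 0], "delta_rot": [0, 0, 0]},
  {"offset": [0, 0, 0], "delta_rot": [0, 0, 0]},
  {"offset": [0, 0, 0], "delta_rot": [0, 0, 0]},
  {"offset": [0, 0, 0], "delta_rot": [0, 0, 0]},
], claw=1)

```text
time_s: 2.5
position: [0.4269, -0.2038, 0.0077]
tool_rot: [[0.252, -0.003, 0.968], [-0.968, -0.0, 0.252], [-0.001, -1.0, -0.003]]
ft_force: [-1.9, -0.4, 15.7]
gripper_width: 0.0389
```

```bash
python3 - <<'E'
from h import *
st()
mv([.427,-.202,.13])
mv([.634,-.122,.13],Rdown(0))
E
```

```text
t 2.5 p [ 0.4269 -0.2038  0.0077] w 0.0389 F [-1.9 -0.4 15.7] q [ 25.  56.  -6. 116.  32.  10.   5.]
[[0.252, -0.003, 0.968], [-0.968, -0.0, 0.252], [-0.001, -1.0, -0.003]]
off [-0.0017 -0.1223  0.0002] rot [0. 0. 0.] deg 0.0
off [-0.0271 -0.1229  0.2207] rot [ 0.003  0.254 -0.   ] deg 14.6
```

drive_tool([
  {"offset": [0, -0.045, 0], "delta_rot": [0, 0, 0]},
  {"offset": [0, -0.09, 0], "delta_rot": [0, 0, 0]},
  {"offset": [0, -0.122, 0.02], "delta_rot": [0, 0.05, 0]},
  {"offset": [-0.005, -0.123, 0.06], "delta_rot": [0, 0.1, 0]},
  {"offset": [-0.012, -0.123, 0.105], "delta_rot": [0, 0.15, 0]},
  {"offset": [-0.018, -0.123, 0.15], "delta_rot": [0, 0.2, 0]},
  {"offset": [-0.025, -0.123, 0.195], "delta_rot": [0, 0.25, 0]},
  {"offset": [-0.027, -0.123, 0.2207], "delta_rot": [0, 0.254, 0]},
  {"offset": [-0.027, -0.123, 0.2207], "delta_rot": [0, 0.254, 0]},
  {"offset": [-0.027, -0.123, 0.2207], "delta_rot": [0, 0.254, 0]},
], claw=1)

```text
time_s: 3.5
position: [0.6336, -0.1222, 0.1302]
tool_rot: [[0.0, -0.003, 1.0], [-1.0, -0.0, 0.0], [0.0, -1.0, -0.003]]
ft_force: [-0.6, -0.9, -1.3]
gripper_width: 0.0388
```

```bash
python3 - <<'E'
from h import *
st()
mv([.634,-.122,.015],Rdown(0))
snap('wrist','pics/w2.png')
snap('top','pics/t2.png')
crop('pics/top0.png','pics/t2c.png',200,110,400,280,4)
E
```

```text
t 3.5 p [ 0.6336 -0.1222  0.1302] w 0.0388 F [-0.6 -0.9 -1.3] q [ 15.  54. -16.  75.  16.  53.  -4.]
[[0.0, -0.003, 1.0], [-1.0, -0.0, 0.0], [0.0, -1.0, -0.003]]
off [-0.0002  0.1152  0.0007] rot [0.003 0.    0.   ] deg 0.2
```

View pics/w2.png

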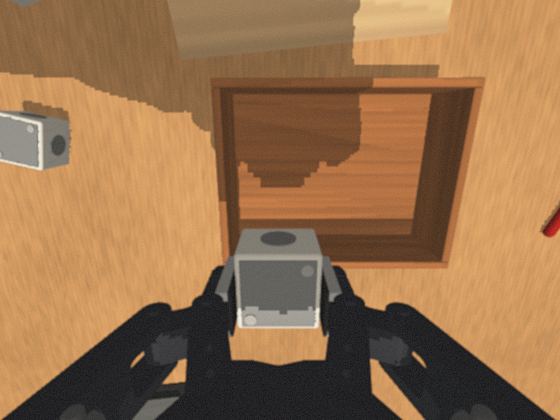

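View pics/t2.png

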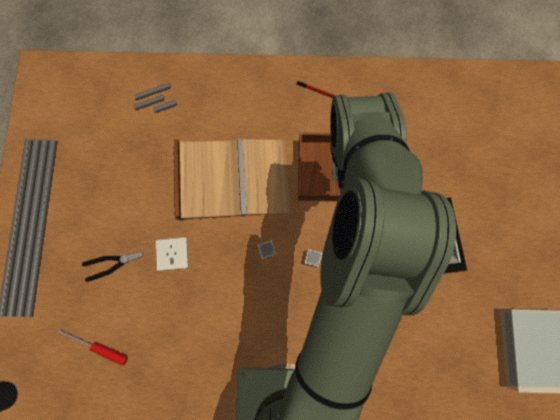

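```bash
python3 - <<'E'
from h import *
p=bot.camera_params('wrist')
for u,v in ((211,80),(483,80),(447,267),(372,85)): print(px2w(p,u,v,.065).round(4))
print(w2px(p,[.634,-.142,.12]),w2px(p,[.634,-.122,.157]))
for u,v in ((242,309),(319,309),(242,262),(322,259)): print(px2w(p,u,v,.157).round(4))
E
```

```text
[ 0.5907 -0.0203  0.065 ]
[ 0.7679 -0.0203  0.065 ]
[ 0.7691 -0.1569  0.065 ]
[ 0.696  -0.0233  0.065 ]
(np.float64(277.0308908788819), np.float64(289.4261669949875)) (np.float64(276.56516195458136), np.float64(297.0020228437165))
[ 0.6178 -0.1286  0.157 ]
[ 0.6538 -0.1285  0.157 ]
[ 0.6188 -0.104   0.157 ]
[ 0.654  -0.1025  0.157 ]
```

drive_tool([
  {"offset": [0, 0.02, 0.005], "delta_rot": [0, 0, 0]},
  {"offset": [0, 0.06, 0.005], "delta_rot": [0, 0, 0]},
  {"offset": [0, 0.09, 0.005], "delta_rot": [0, 0, 0]},
  {"offset": [0, 0.105, 0.005], "delta_rot": [0, 0, 0]},
  {"offset": [0, 0.114, 0.005], "delta_rot": [0, 0, 0]},
  {"offset": [0, 0.114, 0.005], "delta_rot": [0, 0, 0]},
  {"offset": [0, 0.114, 0.005], "delta_rot": [0, 0, 0]},
], claw=1)

```text
time_s: 4.3
position: [0.6398, -0.1238, 0.0191]
tool_rot: [[-0.001, 0.002, 1.0], [-1.0, -0.001, -0.001], [0.001, -1.0, 0.002]]
ft_force: [5.5, -1.0, 11.0]
gripper_width: 0.0389
```

drive_tool([
  {"offset": [0, 0, 0], "delta_rot": [0, 0, 0]},
  {"offset": [0, 0, 0], "delta_rot": [0, 0, 0]},
  {"offset": [0, 0, 0], "delta_rot": [0, 0, 0]},
], claw=0.42)

```text
time_s: 4.6
position: [0.6401, -0.1242, 0.0199]
tool_rot: [[-0.002, 0.003, 1.0], [-1.0, -0.002, -0.002], [0.002, -1.0, 0.003]]
ft_force: [1.2, -2.2, 8.4]
gripper_width: 0.0497
```

drive_tool([
  {"offset": [0, -0.02, 0], "delta_rot": [0, 0, 0]},
  {"offset": [0, -0.06, 0], "delta_rot": [0, 0, 0]},
  {"offset": [0, -0.1, 0], "delta_rot": [0, 0, 0]},
  {"offset": [0, -0.12, 0], "delta_rot": [0, 0, 0]},
  {"offset": [0, -0.12, 0], "delta_rot": [0, 0, 0]},
], claw=0.42)

```text
time_s: 5.1
position: [0.6407, -0.1241, 0.143]
tool_rot: [[-0.002, 0.007, 1.0], [-1.0, -0.002, -0.002], [0.002, -1.0, 0.007]]
ft_force: [-0.7, -0.4, -1.5]
gripper_width: 0.0495
```

```bash
python3 - <<'E'
from h import *
st()
snap('wrist','pics/w3.png')
mv([.424,-.062,.13],Rdown(-13))
E
```

```text
t 5.1 p [ 0.6407 -0.1241  0.143 ] w 0.0495 F [-0.7 -0.4 -1.5] q [ 15.  54. -16.  73.  16.  55.  -4.]
[[-0.002, 0.007, 1.0], [-1.0, -0.002, -0.002], [0.002, -1.0, 0.007]]
off [-0.0617  0.0099 -0.2161] rot [-0.005  0.225  0.002] deg 12.9
```

View pics/w3.png

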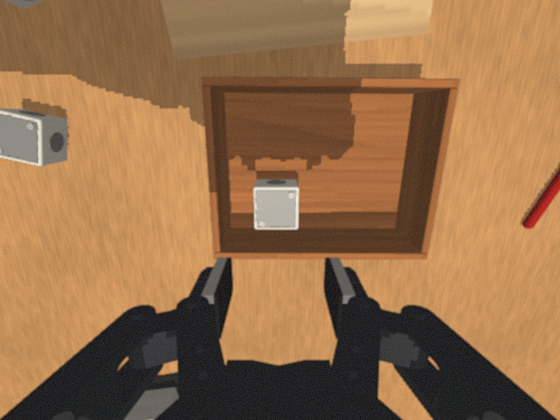

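Box 1 is in the crate (image ~(276,207)). On to box B.

drive_tool([
  {"offset": [-0.013, 0, -0.044], "delta_rot": [0, 0.05, 0]},
  {"offset": [-0.026, 0, -0.088], "delta_rot": [0, 0.1, 0]},
  {"offset": [-0.039, 0, -0.132], "delta_rot": [0, 0.15, 0]},
  {"offset": [-0.05, 0.005, -0.175], "delta_rot": [0, 0.2, 0]},
  {"offset": [-0.062, 0.01, -0.216], "delta_rot": [-0.005, 0.225, 0]},
  {"offset": [-0.062, 0.01, -0.216], "delta_rot": [-0.005, 0.225, 0]},
  {"offset": [-0.062, 0.01, -0.216], "delta_rot": [-0.005, 0.225, 0]},
], claw=0)

```text
time_s: 5.85
position: [0.4238, -0.0615, 0.1295]
tool_rot: [[-0.224, -0.001, 0.975], [-0.975, -0.001, -0.224], [0.002, -1.0, -0.001]]
ft_force: [0.5, -0.0, -0.4]
gripper_width: 0.0857
```

```bash
python3 - <<'E'
from h import *
st()
snap('wrist','pics/w4.png')
mv([.424,-.062,.010],Rdown(-13))
E
```

```text
t 5.85 p [ 0.4238 -0.0615  0.1295] w 0.0857 F [ 0.5 -0.  -0.4] q [  9.  40.  -8. 121.  15.  20. -25.]
[[-0.224, -0.001, 0.975], [-0.975, -0.001, -0.224], [0.002, -1.0, -0.001]]
off [ 0.0002  0.1196 -0.0005] rot [0.    0.    0.002] deg 0.1
```

View pics/w4.png

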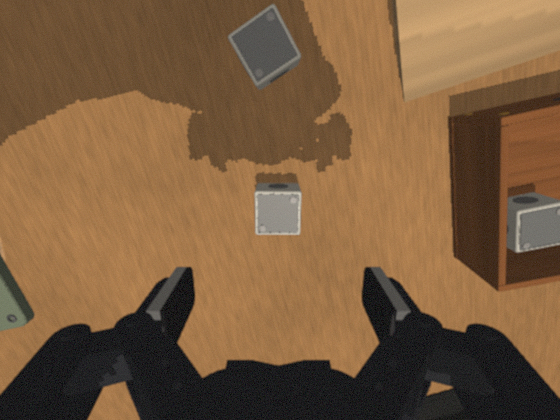

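drive_tool([
  {"offset": [0, 0.045, 0], "delta_rot": [0, 0, 0]},
  {"offset": [0, 0.09, 0], "delta_rot": [0, 0, 0]},
  {"offset": [0, 0.11, 0], "delta_rot": [0, 0, 0]},
  {"offset": [0, 0.1195, 0], "delta_rot": [0, 0, 0]},
  {"offset": [0, 0.1195, 0], "delta_rot": [0, 0, 0]},
], claw=0)

```text
time_s: 6.4
position: [0.4249, -0.0621, 0.0096]
tool_rot: [[-0.225, -0.003, 0.974], [-0.974, -0.001, -0.225], [0.002, -1.0, -0.002]]
ft_force: [-1.0, -0.1, 0.3]
gripper_width: 0.0857
```

drive_tool([
  {"offset": [0, 0, 0], "delta_rot": [0, 0, 0]},
  {"offset": [0, 0, 0], "delta_rot": [0, 0, 0]},
  {"offset": [0, 0, 0], "delta_rot": [0, 0, 0]},
  {"offset": [0, 0, 0], "delta_rot": [0, 0, 0]},
  {"offset": [0, 0, 0], "delta_rot": [0, 0, 0]},
], claw=1)

```text
time_s: 6.9
position: [0.4254, -0.0622, 0.0105]
tool_rot: [[-0.225, -0.001, 0.974], [-0.974, -0.002, -0.225], [0.002, -1.0, -0.001]]
ft_force: [-0.2, 0.7, 16.0]
gripper_width: 0.0389
```

```bash
python3 - <<'E'
from h import *
st()
mv([.64,-.055,.13],Rdown(0))
E
```

```text
t 6.9 p [ 0.4254 -0.0622  0.0105] w 0.0389 F [-0.2  0.7 16. ] q [  4.  55.   0. 125.  19.   0. -28.]
[[-0.225, -0.001, 0.974], [-0.974, -0.002, -0.225], [0.002, -1.0, -0.001]]
off [-0.0551 -0.1197  0.2074] rot [ 0.001 -0.227  0.002] deg 13.0
```

drive_tool([
  {"offset": [0, -0.045, 0], "delta_rot": [0, 0, 0]},
  {"offset": [0, -0.09, 0], "delta_rot": [0, 0, 0]},
  {"offset": [-0.01, -0.12, 0.02], "delta_rot": [0, -0.05, 0]},
  {"offset": [-0.02, -0.12, 0.065], "delta_rot": [0, -0.1, 0]},
  {"offset": [-0.03, -0.12, 0.11], "delta_rot": [0, -0.15, 0]},
  {"offset": [-0.045, -0.12, 0.155], "delta_rot": [0, -0.2, 0]},
  {"offset": [-0.0575, -0.12, 0.2], "delta_rot": [0, -0.227, 0]},
  {"offset": [-0.0575, -0.12, 0.2077], "delta_rot": [0, -0.227, 0]},
  {"offset": [-0.0575, -0.12, 0.2077], "delta_rot": [0, -0.227, 0]},
  {"offset": [-0.0575, -0.12, 0.2077], "delta_rot": [0, -0.227, 0]},
], claw=1)

```text
time_s: 7.9
position: [0.6401, -0.0528, 0.1304]
tool_rot: [[0.0, -0.001, 1.0], [-1.0, -0.002, 0.0], [0.002, -1.0, -0.001]]
ft_force: [-0.4, 0.2, -1.1]
gripper_width: 0.0392
```

```bash
python3 - <<'E'
from h import *
st()
mv([.641,-.053,.020],Rdown(0))
snap('wrist','pics/w5.png')
E
```

```text
t 7.9 p [ 0.6401 -0.0528  0.1304] w 0.0392 F [-0.4  0.2 -1.1] q [  9.  54. -17.  76.  17.  53. -12.]
[[0.0, -0.001, 1.0], [-1.0, -0.002, 0.0], [0.002, -1.0, -0.001]]
off [0.     0.1104 0.0011] rot [0.001 0.    0.002] deg 0.1
```

View pics/w5.png

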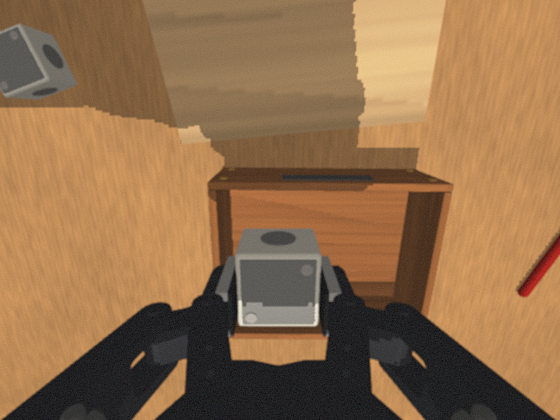

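drive_tool([
  {"offset": [0, 0.03, 0], "delta_rot": [0, 0, 0]},
  {"offset": [0, 0.065, 0], "delta_rot": [0, 0, 0]},
  {"offset": [0, 0.09, 0], "delta_rot": [0, 0, 0]},
  {"offset": [0, 0.105, 0], "delta_rot": [0, 0, 0]},
  {"offset": [0, 0.111, 0], "delta_rot": [0, 0, 0]},
  {"offset": [0, 0.111, 0], "delta_rot": [0, 0, 0]},
], claw=1)

```text
time_s: 8.55
position: [0.6399, -0.053, 0.0201]
tool_rot: [[0.0, -0.001, 1.0], [-1.0, -0.002, 0.0], [0.002, -1.0, -0.001]]
ft_force: [-0.1, -0.0, 0.4]
gripper_width: 0.0385
```

drive_tool([
  {"offset": [0, 0, 0], "delta_rot": [0, 0, 0]},
  {"offset": [0, 0, 0], "delta_rot": [0, 0, 0]},
  {"offset": [0, 0, 0], "delta_rot": [0, 0, 0]},
  {"offset": [0, -0.02, 0], "delta_rot": [0, 0, 0]},
  {"offset": [0, -0.06, 0], "delta_rot": [0, 0, 0]},
  {"offset": [0, -0.1, 0], "delta_rot": [0, 0, 0]},
  {"offset": [0, -0.12, 0], "delta_rot": [0, 0, 0]},
  {"offset": [0, -0.12, 0], "delta_rot": [0, 0, 0]},
], claw=0.42)

```text
time_s: 9.35
position: [0.6413, -0.0528, 0.1435]
tool_rot: [[-0.0, 0.004, 1.0], [-1.0, -0.002, -0.0], [0.002, -1.0, 0.004]]
ft_force: [0.1, 0.0, -0.7]
gripper_width: 0.0494
```

```bash
python3 - <<'E'
from h import *
st()
snap('wrist','pics/w6.png')
mv([.441,.064,.14],Rdown(16))
E
```

```text
t 9.35 p [ 0.6413 -0.0528  0.1435] w 0.0494 F [ 0.1  0.  -0.7] q [  9.  53. -17.  75.  17.  54. -11.]
[[-0.0, 0.004, 1.0], [-1.0, -0.002, -0.0], [0.002, -1.0, 0.004]]
off [-0.1169  0.001  -0.1995] rot [-0.001 -0.279  0.002] deg 16.0
```

View pics/w6.png

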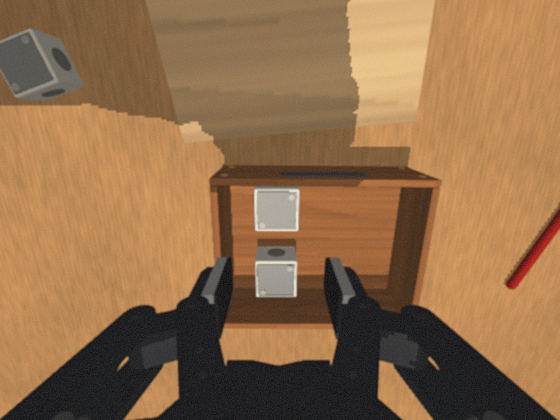

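Two boxes in, in a column at x≈0.64. Now box A.

drive_tool([
  {"offset": [-0.023, 0, -0.04], "delta_rot": [0, -0.06, 0]},
  {"offset": [-0.046, 0, -0.08], "delta_rot": [0, -0.12, 0]},
  {"offset": [-0.069, 0, -0.12], "delta_rot": [0, -0.18, 0]},
  {"offset": [-0.092, 0, -0.16], "delta_rot": [0, -0.24, 0]},
  {"offset": [-0.117, 0.001, -0.1995], "delta_rot": [0, -0.279, 0]},
  {"offset": [-0.117, 0.001, -0.1995], "delta_rot": [0, -0.279, 0]},
  {"offset": [-0.117, 0.001, -0.1995], "delta_rot": [0, -0.279, 0]},
], claw=0)

```text
time_s: 10.1
position: [0.4407, 0.0645, 0.1398]
tool_rot: [[0.277, 0.001, 0.961], [-0.961, -0.002, 0.277], [0.002, -1.0, 0.0]]
ft_force: [0.3, -1.5, -1.7]
gripper_width: 0.0853
```

```bash
python3 - <<'E'
from h import *
st()
snap('wrist','pics/w7.png')
mv([.441,.064,.010],Rdown(16))
E
```

```text
t 10.1 p [0.4407 0.0645 0.1398] w 0.0853 F [ 0.3 -1.5 -1.7] q [ -3.  40. -16. 117.  24.  26. -21.]
[[0.277, 0.001, 0.961], [-0.961, -0.002, 0.277], [0.002, -1.0, 0.0]]
off [-0.0004  0.1297 -0.0005] rot [-0.001 -0.     0.002] deg 0.1
```

View pics/w7.png

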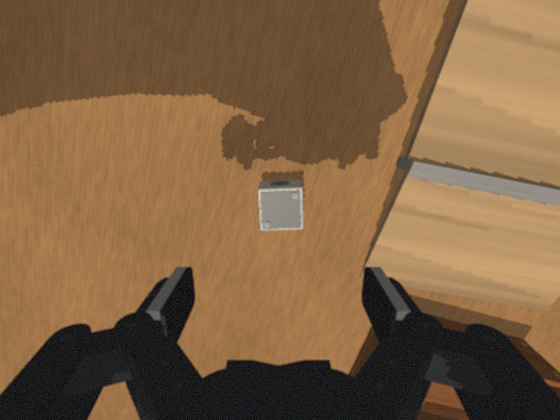

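drive_tool([
  {"offset": [0, 0.045, 0.001], "delta_rot": [0, 0, 0]},
  {"offset": [0, 0.09, 0.001], "delta_rot": [0, 0, 0]},
  {"offset": [0, 0.12, 0.001], "delta_rot": [0, 0, 0]},
  {"offset": [0, 0.1297, 0.001], "delta_rot": [0, 0, 0]},
  {"offset": [0, 0.1297, 0.001], "delta_rot": [0, 0, 0]},
], claw=0)

```text
time_s: 10.65
position: [0.4424, 0.0636, 0.0092]
tool_rot: [[0.275, -0.0, 0.962], [-0.962, -0.003, 0.275], [0.003, -1.0, -0.001]]
ft_force: [-0.4, 0.2, 0.5]
gripper_width: 0.0852
```

drive_tool([
  {"offset": [0, 0, 0], "delta_rot": [0, 0, 0]},
  {"offset": [0, 0, 0], "delta_rot": [0, 0, 0]},
  {"offset": [0, 0, 0], "delta_rot": [0, 0, 0]},
  {"offset": [0, 0, 0], "delta_rot": [0, 0, 0]},
  {"offset": [0, 0, 0], "delta_rot": [0, 0, 0]},
], claw=1)

```text
time_s: 11.15
position: [0.443, 0.0635, 0.0103]
tool_rot: [[0.275, 0.001, 0.962], [-0.962, -0.003, 0.275], [0.003, -1.0, 0.001]]
ft_force: [-0.9, -1.0, 18.5]
gripper_width: 0.0389
```

```bash
python3 - <<'E'
from h import *
st()
mv([.712,-.122,.13],Rdown(0))
E
```

```text
t 11.15 p [0.443  0.0635 0.0103] w 0.0389 F [-0.9 -1.  18.5] q [-11.  55.  -2. 121.  31.   4. -27.]
[[0.275, 0.001, 0.962], [-0.962, -0.003, 0.275], [0.003, -1.0, 0.001]]
off [ 0.2526 -0.1188  0.2078] rot [-0.001  0.278  0.003] deg 15.9
```

drive_tool([
  {"offset": [0, -0.045, 0], "delta_rot": [0, 0, 0]},
  {"offset": [0, -0.09, 0], "delta_rot": [0, 0, 0]},
  {"offset": [0.02, -0.12, 0.015], "delta_rot": [0, 0.05, 0]},
  {"offset": [0.055, -0.12, 0.045], "delta_rot": [0, 0.1, 0]},
  {"offset": [0.09, -0.12, 0.075], "delta_rot": [0, 0.15, 0]},
  {"offset": [0.125, -0.12, 0.105], "delta_rot": [0, 0.2, 0]},
  {"offset": [0.16, -0.12, 0.135], "delta_rot": [0, 0.25, 0]},
  {"offset": [0.195, -0.12, 0.165], "delta_rot": [0, 0.278, 0]},
  {"offset": [0.23, -0.12, 0.195], "delta_rot": [0, 0.278, 0]},
  {"offset": [0.2526, -0.12, 0.207], "delta_rot": [0, 0.278, 0]},
  {"offset": [0.2526, -0.12, 0.207], "delta_rot": [0, 0.278, 0]},
  {"offset": [0.2526, -0.12, 0.207], "delta_rot": [0, 0.278, 0]},
], claw=1)

```text
time_s: 12.35
position: [0.7109, -0.1222, 0.1311]
tool_rot: [[-0.0, 0.001, 1.0], [-1.0, -0.002, -0.0], [0.002, -1.0, 0.001]]
ft_force: [-0.1, 0.4, -0.0]
gripper_width: 0.0387
```

```bash
python3 - <<'E'
from h import *
st()
mv([.711,-.123,.020],Rdown(0))
snap('wrist','pics/w8.png')
E
```

```text
t 12.35 p [ 0.7109 -0.1222  0.1311] w 0.0387 F [-0.1  0.4 -0. ] q [ 14.  62. -20.  53.  19.  67.  -4.]
[[-0.0, 0.001, 1.0], [-1.0, -0.002, -0.0], [0.002, -1.0, 0.001]]
off [ 0.0005  0.1111 -0.    ] rot [-0.001 -0.     0.002] deg 0.1
```

View pics/w8.png

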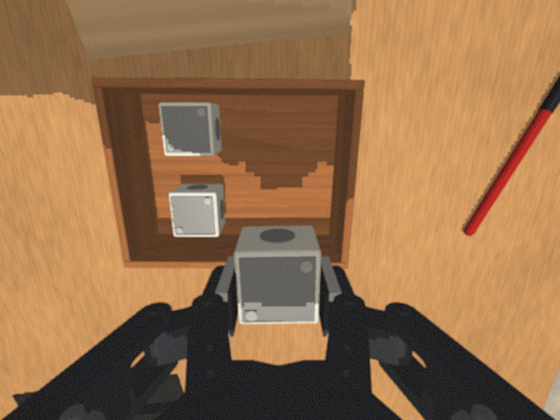

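```bash
python3 - <<'E'
from h import *
p=bot.camera_params('wrist')
for u,v,z in ((362,84,.065),(348,268,.065),(94,80,.065),(124,268,.065),(218,235,.040),(216,187,.04)): print(px2w(p,u,v,z).round(4))
E
```

```text
[ 0.7673 -0.0214  0.065 ]
[ 0.7685 -0.1573  0.065 ]
[ 0.5918 -0.0192  0.065 ]
[ 0.5887 -0.1574  0.065 ]
[ 0.6604 -0.1392  0.04  ]
[ 0.6615 -0.0967  0.04  ]
```

drive_tool([
  {"offset": [0, 0.03, 0], "delta_rot": [0, 0, 0]},
  {"offset": [0, 0.065, 0], "delta_rot": [0, 0, 0]},
  {"offset": [0, 0.09, 0], "delta_rot": [0, 0, 0]},
  {"offset": [0, 0.105, 0], "delta_rot": [0, 0, 0]},
  {"offset": [0, 0.1125, 0], "delta_rot": [0, 0, 0]},
  {"offset": [0, 0.1125, 0], "delta_rot": [0, 0, 0]},
], claw=1)

```text
time_s: 13.0
position: [0.7108, -0.1216, 0.019]
tool_rot: [[0.001, 0.001, 1.0], [-1.0, -0.002, 0.001], [0.002, -1.0, 0.001]]
ft_force: [-0.3, 0.4, 0.0]
gripper_width: 0.0388
```

drive_tool([
  {"offset": [0, 0, 0], "delta_rot": [0, 0, 0]},
  {"offset": [0, 0, 0], "delta_rot": [0, 0, 0]},
  {"offset": [0, 0, 0], "delta_rot": [0, 0, 0]},
  {"offset": [0, -0.02, 0], "delta_rot": [0, 0, 0]},
  {"offset": [0, -0.06, 0], "delta_rot": [0, 0, 0]},
  {"offset": [0, -0.1, 0], "delta_rot": [0, 0, 0]},
  {"offset": [0, -0.14, 0], "delta_rot": [0, 0, 0]},
  {"offset": [0, -0.16, 0], "delta_rot": [0, 0, 0]},
  {"offset": [0, -0.16, 0], "delta_rot": [0, 0, 0]},
], claw=0.42)

```text
time_s: 13.9
position: [0.7118, -0.1213, 0.1842]
tool_rot: [[0.001, 0.007, 1.0], [-1.0, -0.002, 0.001], [0.002, -1.0, 0.007]]
ft_force: [-0.2, -0.1, -0.6]
gripper_width: 0.0501
```

```bash
python3 - <<'E'
from h import *
st()
snap('wrist','pics/w9.png')
mv([.56,-.40,.16],Rdown(97))
mv([.56,-.40,.16],Rdown(-83))
E
```

```text
t 13.9 p [ 0.7118 -0.1213  0.1842] w 0.0501 F [-0.2 -0.1 -0.6] q [ 13.  59. -20.  50.  18.  73.  -3.]
[[0.001, 0.007, 1.0], [-1.0, -0.002, 0.001], [0.002, -1.0, 0.007]]
off [ 0.2786  0.0218 -0.1515] rot [-1.000e-03 -1.692e+00  5.000e-03] deg 97.0
off [ 0.2786  0.0218 -0.1515] rot [-5.000e-03  1.449e+00 -1.000e-03] deg 83.0
```

View pics/w9.png

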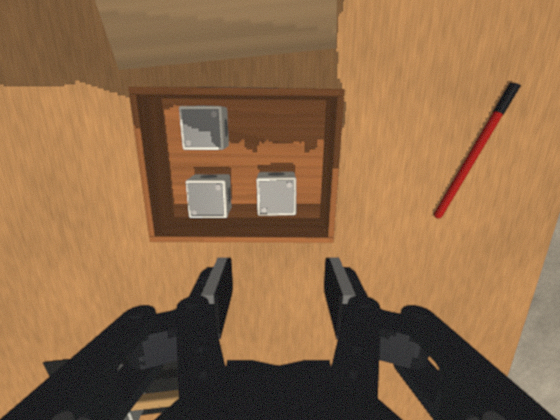

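drive_tool([
  {"offset": [0.028, 0, -0.017], "delta_rot": [0, 0.14, 0]},
  {"offset": [0.056, 0, -0.034], "delta_rot": [0, 0.28, 0]},
  {"offset": [0.085, 0, -0.05], "delta_rot": [0, 0.42, 0]},
  {"offset": [0.113, 0, -0.067], "delta_rot": [0, 0.56, 0]},
  {"offset": [0.141, 0, -0.084], "delta_rot": [0, 0.7, 0]},
  {"offset": [0.17, 0, -0.1], "delta_rot": [0, 0.84, 0]},
  {"offset": [0.198, 0, -0.117], "delta_rot": [0, 0.98, 0]},
  {"offset": [0.226, 0, -0.134], "delta_rot": [0, 1.12, 0]},
  {"offset": [0.255, 0.01, -0.151], "delta_rot": [0, 1.26, 0]},
  {"offset": [0.2825, 0.022, -0.167], "delta_rot": [0, 1.4, 0]},
  {"offset": [0.2825, 0.022, -0.167], "delta_rot": [0, 1.445, 0]},
  {"offset": [0.2825, 0.022, -0.167], "delta_rot": [0, 1.445, 0]},
], claw=0)

```text
time_s: 15.15
position: [0.5438, -0.4042, 0.1595]
tool_rot: [[-0.992, 0.003, 0.124], [-0.124, -0.002, -0.992], [-0.003, -1.0, 0.002]]
ft_force: [-0.2, 1.0, -0.1]
gripper_width: 0.0854
```

```bash
python3 - <<'E'
from h import *
st()
snap('wrist','pics/w10.png')
p=bot.camera_params('wrist')
for X in ([.544,-.404,.042],[.515,-.408,.042],[.598,-.397,.042]): print(w2px(p,X))
E
```

```text
t 15.15 p [ 0.5438 -0.4042  0.1595] w 0.0854 F [-0.2  1.  -0.1] q [ 35.  55.  -2.  65.   2.  60. -50.]
[[-0.992, 0.003, 0.124], [-0.124, -0.002, -0.992], [-0.003, -1.0, 0.002]]
(np.float64(278.0214922107573), np.float64(209.18909610516187))
(np.float64(278.2738692100486), np.float64(238.1588960500484))
(np.float64(278.01134094557534), np.float64(149.8948973129098))
```

View pics/w10.png

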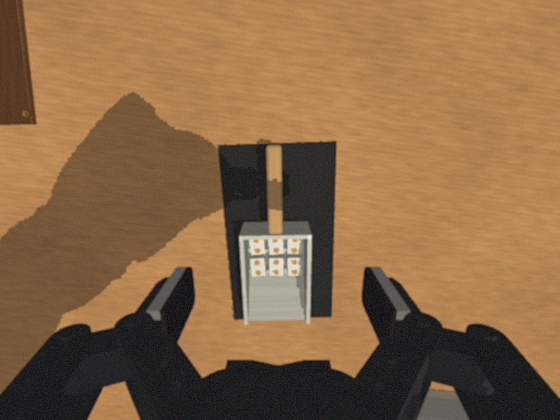

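drive_tool([
  {"offset": [-0.003, 0.045, -0.0035], "delta_rot": [0, 0, 0]},
  {"offset": [-0.003, 0.09, -0.0035], "delta_rot": [0, 0, 0]},
  {"offset": [-0.003, 0.125, -0.0035], "delta_rot": [0, 0, 0]},
  {"offset": [-0.003, 0.143, -0.0035], "delta_rot": [0, 0, 0]},
  {"offset": [-0.003, 0.143, -0.0035], "delta_rot": [0, 0, 0]},
], claw=0)

```text
time_s: 15.7
position: [0.5473, -0.3987, 0.0152]
tool_rot: [[-0.992, 0.002, 0.129], [-0.129, 0.0, -0.992], [-0.002, -1.0, -0.0]]
ft_force: [-0.5, -0.9, 1.6]
gripper_width: 0.0853
```

drive_tool([
  {"offset": [0, 0, 0], "delta_rot": [0, 0, 0]},
  {"offset": [0, 0, 0], "delta_rot": [0, 0, 0]},
  {"offset": [0, 0, 0], "delta_rot": [0, 0, 0]},
  {"offset": [0, 0, 0], "delta_rot": [0, 0, 0]},
  {"offset": [0, 0, 0], "delta_rot": [0, 0, 0]},
  {"offset": [0, 0, 0], "delta_rot": [0, 0, 0]},
  {"offset": [0, 0, 0], "delta_rot": [0, 0, 0]},
], claw=1)

```text
time_s: 16.4
position: [0.5476, -0.3989, 0.0158]
tool_rot: [[-0.992, 0.003, 0.129], [-0.129, -0.0, -0.992], [-0.003, -1.0, 0.0]]
ft_force: [-0.7, 1.0, 6.2]
gripper_width: 0.0128
```

```bash
python3 - <<'E'
from h import *
st()
snap('wrist','pics/w11.png')
E
```

```text
t 16.4 p [ 0.5476 -0.3989  0.0158] w 0.0128 F [-0.7  1.   6.2] q [ 34.  65.  -2.  70.   3.  45. -51.]
[[-0.992, 0.003, 0.129], [-0.129, -0.0, -0.992], [-0.003, -1.0, 0.0]]
```

View pics/w11.png

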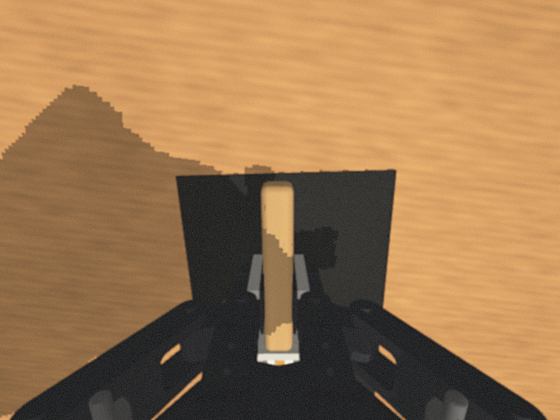

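```bash
cat >> h.py <<'E'
def tip_pose(spout,a_deg,head_deg):
    a=np.radians(a_deg); hh=np.radians(head_deg); h=np.array([np.cos(hh),np.sin(hh),0]); zw=np.array([0,0,1.])
    xs=np.cos(a)*h+np.sin(a)*zw; zs=-np.sin(a)*h+np.cos(a)*zw
    x=-xs; y=-zs; z=np.cross(x,y)
    grip=np.array(spout)+.133*xs-.003*zs
    return grip+.019*y, np.stack([x,y,z],1)
E
python3 - <<'E'
from h import *
P,R=tip_pose([.55,-.063,.2],0,0); print(P); mv(P,R)
E
```

```text
[ 0.683 -0.063  0.178]
off [-0.1782 -0.1619 -0.3155] rot [-0.     0.13  -0.003] deg 7.4
```

drive_tool([
  {"offset": [0, -0.01, 0], "delta_rot": [0, 0, 0]},
  {"offset": [0, -0.035, 0], "delta_rot": [0, 0, 0]},
  {"offset": [0, -0.065, 0], "delta_rot": [0, 0, 0]},
  {"offset": [0, -0.095, 0], "delta_rot": [0, 0, 0]},
  {"offset": [-0.005, -0.125, -0.01], "delta_rot": [0, 0, 0]},
  {"offset": [-0.015, -0.15, -0.03], "delta_rot": [0, 0.01, 0]},
  {"offset": [-0.03, -0.162, -0.055], "delta_rot": [0, 0.02, 0]},
  {"offset": [-0.045, -0.162, -0.08], "delta_rot": [0, 0.03, 0]},
  {"offset": [-0.06, -0.162, -0.105], "delta_rot": [0, 0.04, 0]},
  {"offset": [-0.075, -0.162, -0.13], "delta_rot": [0, 0.05, 0]},
  {"offset": [-0.09, -0.162, -0.155], "delta_rot": [0, 0.06, 0]},
  {"offset": [-0.1, -0.162, -0.18], "delta_rot": [0, 0.07, 0]},
], claw=1)

```text
time_s: 17.65
position: [0.6235, -0.206, 0.1784]
tool_rot: [[-0.998, 0.003, 0.06], [-0.06, 0.0, -0.998], [-0.003, -1.0, -0.0]]
ft_force: [0.7, 1.0, -2.2]
gripper_width: 0.0129
```

```bash
python3 - <<'E'
from h import *
st()
snap('scene','pics/s12.png')
P,R=tip_pose([.55,-.063,.2],0,0); mv(P,R)
E
```

```text
t 17.65 p [ 0.6235 -0.206   0.1784] w 0.0129 F [ 0.7  1.  -2.2] q [ 15.  51.   1.  70.  -1.  59. -71.]
[[-0.998, 0.003, 0.06], [-0.06, 0.0, -0.998], [-0.003, -1.0, -0.0]]
off [-0.0667  0.0011 -0.1337] rot [ 0.003  0.063 -0.004] deg 3.6
```

View pics/s12.png

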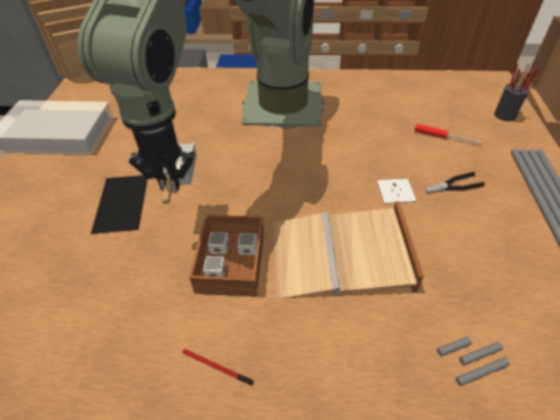

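Scoop is level in hand. Continue to the start-of-tip pose.

drive_tool([
  {"offset": [-0.013, 0, -0.025], "delta_rot": [0, 0.01, 0]},
  {"offset": [-0.026, 0, -0.05], "delta_rot": [0, 0.02, 0]},
  {"offset": [-0.039, 0, -0.075], "delta_rot": [0, 0.04, 0]},
  {"offset": [-0.05, 0, -0.1], "delta_rot": [0, 0.05, 0]},
  {"offset": [-0.06, 0, -0.12], "delta_rot": [0, 0.063, 0]},
  {"offset": [-0.0667, 0, -0.134], "delta_rot": [0, 0.063, 0]},
  {"offset": [-0.0667, 0, -0.134], "delta_rot": [0, 0.063, 0]},
], claw=1)

```text
time_s: 18.4
position: [0.6833, -0.0606, 0.1792]
tool_rot: [[-1.0, 0.004, 0.003], [-0.003, 0.005, -1.0], [-0.004, -1.0, -0.005]]
ft_force: [0.5, 0.7, -2.9]
gripper_width: 0.0127
```

```bash
python3 - <<'E'
from h import *
st()
for a,sx,sz in ((8,.57,.19),(16,.59,.18),(24,.61,.17),(32,.635,.155),(40,.66,.14),(45,.68,.125),(50,.70,.11)):
    P,R=tip_pose([sx,-.063,sz],a,0); print(a,P.round(3),end=' '); mv(P,R)
E
```

```text
t 18.4 p [ 0.6833 -0.0606  0.1792] w 0.0127 F [ 0.5  0.7 -2.9] q [  1.  55.   3.  62.  -3.  64. -85.]
[[-1.0, 0.004, 0.003], [-0.003, 0.005, -1.0], [-0.004, -1.0, -0.005]]
8 [ 0.705 -0.063  0.187] off [-0.0214 -0.0075  0.0025] rot [0.005 0.003 0.136] deg 7.8
16 [ 0.724 -0.063  0.196] off [-0.0406 -0.0162  0.0025] rot [0.005 0.003 0.275] deg 15.8
24 [ 0.74  -0.063  0.204] off [-0.0572 -0.0246  0.0025] rot [0.005 0.002 0.415] deg 23.8
32 [ 0.759 -0.063  0.207] off [-0.0762 -0.0273  0.0025] rot [0.005 0.002 0.555] deg 31.8
40 [ 0.776 -0.063  0.209] off [-0.0928 -0.0291  0.0026] rot [0.005 0.001 0.694] deg 39.8
45 [ 0.79  -0.063  0.203] off [-0.1063 -0.0239  0.0027] rot [0.006 0.001 0.782] deg 44.8
50 [ 0.802 -0.063  0.198] off [-0.1191 -0.0181  0.0027] rot [0.006 0.001 0.869] deg 49.8
```

drive_tool([
  {"offset": [-0.0214, -0.0075, 0.0025], "delta_rot": [0, 0, 0.136]},
  {"offset": [-0.0406, -0.0162, 0.0025], "delta_rot": [0, 0, 0.275]},
  {"offset": [-0.0572, -0.0246, 0.0025], "delta_rot": [0, 0, 0.415]},
  {"offset": [-0.0762, -0.0273, 0.0025], "delta_rot": [0, 0, 0.555]},
  {"offset": [-0.0928, -0.0291, 0.0025], "delta_rot": [0, 0, 0.694]},
  {"offset": [-0.0928, -0.0291, 0.0025], "delta_rot": [0, 0, 0.694]},
], claw=1)

```text
time_s: 19.0
position: [0.7754, -0.0647, 0.2083]
tool_rot: [[-0.764, 0.645, 0.002], [0.001, 0.004, -1.0], [-0.645, -0.764, -0.003]]
ft_force: [-0.0, 0.1, -2.7]
gripper_width: 0.0129
```

```bash
python3 - <<'E'
from h import *
st()
snap('scene','pics/s13.png'); crop('pics/s13.png','pics/s13c.png',80,50,320,310,2)
for a,sx,sz in ((46,.685,.125),(53,.705,.11),(60,.715,.1),(67,.72,.095),(74,.72,.09),(81,.72,.088),(88,.72,.087),(95,.72,.087)):
    P,R=tip_pose([sx,-.063,sz],a,0); print(a,P.round(3),end=' '); mv(P,R)
E
```

```text
t 19.0 p [ 0.7754 -0.0647  0.2083] w 0.0129 F [-0.   0.1 -2.7] q [  5.  48.  -3.  91.  -5.   2. -82.]
[[-0.764, 0.645, 0.002], [0.001, 0.004, -1.0], [-0.645, -0.764, -0.003]]
46 [ 0.793 -0.063  0.205] off [-0.012   0.0137 -0.0017] rot [ 0.004 -0.001  0.103] deg 5.9
53 [ 0.803 -0.063  0.203] off [-0.0177  0.0216 -0.0017] rot [ 0.004 -0.001  0.225] deg 12.9
60 [ 0.801 -0.063  0.204] off [-0.0169  0.0193 -0.0017] rot [ 0.004 -0.002  0.348] deg 19.9
67 [ 0.792 -0.063  0.209] off [-0.0135  0.0104 -0.0017] rot [ 0.003 -0.002  0.47 ] deg 26.9
74 [ 0.778 -0.063  0.212] off [-0.0044 -0.0011 -0.0018] rot [ 0.003 -0.002  0.592] deg 33.9
81 [ 0.763 -0.063  0.216] off [ 0.0047 -0.0141 -0.0018] rot [ 0.003 -0.002  0.714] deg 40.9
88 [ 0.747 -0.063  0.219] off [ 0.0147 -0.0269 -0.0018] rot [ 0.003 -0.002  0.836] deg 47.9
95 [ 0.73  -0.063  0.221] off [ 0.0258 -0.0391 -0.0019] rot [ 0.003 -0.003  0.958] deg 54.9
```

View pics/s13c.png

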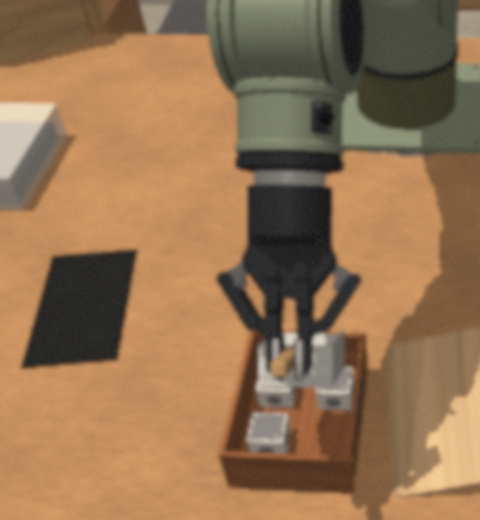

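```bash
cat > fk.py <<'E'
import numpy as np, itertools
from scipy.spatial.transform import Rotation as Rn
S=[([69.40383392,40.51311416,-1.5835037,85.08181586,1.26050402,54.48168942,-4.3243666],[[-9.49921634e-01,-3.4e-4,3.12488e-01],[-3.12488e-01,9.77e-4,-9.4992e-01],[1.8e-5,-1,-1.03e-3]],[.17959,-.54598,.23085]),
([32,40,-19,111,24,32,12],[[0.263,-0.002,0.965],[-0.965,0.002,0.263],[-0.002,-1.0,-0.002]],[.4268,-.2012,.1502]),
([25,56,-6,116,32,10,5],[[0.252,-0.003,0.968],[-0.968,-0.0,0.252],[-0.001,-1.0,-0.003]],[.4269,-.2038,.0077]),
([9,40,-8,121,15,20,-25],[[-0.224,-0.001,0.975],[-0.975,-0.001,-0.224],[0.002,-1.0,-0.001]],[.4238,-.0615,.1295]),
([14,62,-20,53,19,67,-4],[[0,0.001,1.0],[-1.0,-0.002,0],[0.002,-1.0,0.001]],[.7109,-.1222,.1311]),
([35,55,-2,65,2,60,-50],[[-0.992,0.003,0.124],[-0.124,-0.002,-0.992],[-0.003,-1.0,0.002]],[.5438,-.4042,.1595]),
([5,48,-3,91,-5,2,-82],[[-0.764,0.645,0.002],[0.001,0.004,-1.0],[-0.645,-0.764,-0.003]],[.7754,-.0647,.2083])]
def fr(q,s):
    q=np.radians(q); R=Rn.identity()
    for i,ax in enumerate('zyzyzyz'): R=R*Rn.from_euler(ax,s[i]*q[i])
    return R.as_matrix()
if __name__=='__main__':
    for s in itertools.product((-1,1),repeat=4):
        for s6 in (1,-1):
            ss=(s[0],1,s[1],1,s[2],s6,s[3])
            C=[fr(q,ss).T@np.array(R) for q,R,_ in S]
            e=max(np.linalg.norm(c-C[0]) for c in C)
            if e<.5: print(ss,round(e,3)); print(C[0].round(2))
E
python3 fk.py
```

```text
(-1, 1, -1, 1, -1, 1, -1) 0.032
[[ 0. -0. -1.]
 [-1.  0.  0.]
 [ 0.  1. -0.]]
```

```bash
python3 - <<'E'
from fk import *
from h import bot
o=bot.get_obs(); S.append((o['joint_positions'],o['tool_rot'],o['position']))
ss=(-1,1,-1,1,-1,1,-1)
def cols(q):
    q=np.radians(q);R=np.eye(3);out=[]
    Rs=[]
    for i,ax in enumerate('zyzyzyz'):
        R=R@Rn.from_euler(ax,ss[i]*q[i]).as_matrix(); Rs.append(R)
    ez=np.array([0,0,1]);ex=np.array([1,0,0])
    return np.stack([ez,Rs[1]@ez,Rs[2]@ex,Rs[3]@ex,Rs[3]@ez,Rs[5]@ez,Rs[5]@ex],1)
for idx in ([0,1,4,5],[0,1,3,4,5,6]):
    A=np.vstack([cols(q)[:,idx] for q,_,_ in S]); b=np.hstack([p for *_,p in S])
    w=np.ones(len(b)); w[:3]=w[-3:]=5
    x,*_=np.linalg.lstsq(A*w[:,None],b*w,rcond=None); print(idx,x.round(4),'res',np.abs(A@x-b).max())
E
```

```text
[0, 1, 4, 5] [0.2117 0.5856 0.2357 0.2885] res 0.04933960531830617
[0, 1, 3, 4, 5, 6] [ 0.2057  0.5696 -0.0161  0.232   0.2863 -0.0043] res 0.05574344163019995
```

```bash
python3 - <<'E'
from fk import *
from h import bot
o=bot.get_obs(); S.append((o['joint_positions'],o['tool_rot'],o['position']))
ss=(-1,1,-1,1,-1,1,-1)
def cols(q):
    q=np.radians(q);R=np.eye(3)
    Rs=[]
    for i,ax in enumerate('zyzyzyz'):
        R=R@Rn.from_euler(ax,ss[i]*q[i]).as_matrix(); Rs.append(R)
    ez=np.array([0,0,1]);ex=np.array([1,0,0]);ey=np.array([0,1,0])
    return np.stack([ez,Rs[0]@ex,Rs[0]@ey,Rs[1]@ez,Rs[2]@ex,Rs[2]@ey,Rs[3]@ex,Rs[4]@ez,Rs[4]@ex,Rs[5]@ez,Rs[5]@ex],1)
for idx in ([0,1,3,7,9],[0,3,4,6,7,8,9,10]):
    A=np.vstack([cols(q)[:,idx] for q,_,_ in S]); b=np.hstack([p for *_,p in S])
    x,*_=np.linalg.lstsq(A,b,rcond=None); print(idx,x.round(4)); print((A@x-b).reshape(-1,3).round(3).tolist())
E
```

```text
[0, 1, 3, 7, 9] [0.2978 0.0223 0.5159 0.2599 0.314 ]
[[0.027, 0.016, -0.006], [0.017, 0.016, 0.01], [0.021, 0.02, 0.008], [0.012, 0.024, 0.005], [-0.004, 0.02, -0.004], [0.01, 0.026, -0.01], [-0.002, 0.028, -0.005], [0.004, 0.03, 0.001]]
[0, 3, 4, 6, 7, 8, 9, 10] [ 0.2651  0.5475 -0.0383 -0.0485  0.2832  0.042   0.3171 -0.0013]
[[0.023, 0.022, -0.001], [0.002, 0.002, 0.004], [0.012, -0.001, -0.001], [-0.003, 0.014, -0.002], [0.007, -0.004, 0.002], [0.014, 0.021, -0.002], [-0.003, 0.031, -0.003], [0.003, 0.033, 0.004]]
```

```bash
cat >> fk.py <<'E'
ss=(-1,1,-1,1,-1,1,-1)
def frames(q):
    q=np.radians(q);R=np.eye(3);Rs=[]
    for i,ax in enumerate('zyzyzyz'):
        R=R@Rn.from_euler(ax,ss[i]*q[i]).as_matrix(); Rs.append(R)
    return Rs
def cols(q):
    Rs=frames(q); I=np.eye(3)
    return np.column_stack([I[:,2],Rs[0][:,1],Rs[1][:,2],Rs[2][:,0],Rs[2][:,1],Rs[3][:,0],Rs[4][:,2],Rs[4][:,1],Rs[5][:,0],Rs[5][:,2]])
Ct=np.array([[0,0,-1],[-1,0,0],[0,1,0.]])
E
python3 - <<'E'
from fk import *
from h import bot
o=bot.get_obs(); S.append((o['joint_positions'],o['tool_rot'],o['position']))
A=np.vstack([cols(q) for q,_,_ in S]); b=np.hstack([p for *_,p in S])
w=np.ones(len(b)); w[:3]=w[-3:]=4
for lam in (.02,.1,.3):
  for sg in (1,-1):
    pr=np.array([.365,0,.395,-.02*sg,0,-.02*sg,.385,0,0,.35])
    x=pr+np.linalg.lstsq(np.vstack([A*w[:,None],lam*np.eye(A.shape[1])]),np.hstack([(b-A@pr)*w,np.zeros(A.shape[1])]),rcond=None)[0]
    print(lam,sg,x.round(4),'max',np.abs(A@x-b).max().round(4),'exact',np.abs(A@x-b)[-3:].round(4))
E
```

```text
0.02 1 [ 3.122e-01 -1.530e-02  5.192e-01  1.600e-03 -2.150e-02 -1.900e-03
  2.883e-01  5.300e-03 -3.000e-04  3.087e-01] max 0.0059 exact [0.0003 0.0003 0.0005]
0.02 -1 [ 3.123e-01 -1.530e-02  5.192e-01  1.600e-03 -2.150e-02 -1.900e-03
  2.883e-01  5.300e-03 -3.000e-04  3.087e-01] max 0.0059 exact [0.0003 0.0003 0.0005]
0.1 1 [ 3.211e-01 -1.180e-02  5.148e-01  3.000e-03 -2.110e-02 -1.000e-03
  2.911e-01  1.100e-03 -2.000e-04  3.110e-01] max 0.0059 exact [0.0004 0.0004 0.0005]
0.1 -1 [ 3.226e-01 -1.150e-02  5.145e-01  3.900e-03 -2.120e-02 -4.000e-04
  2.910e-01  7.000e-04 -1.000e-04  3.112e-01] max 0.0059 exact [0.0004 0.0004 0.0005]
0.3 1 [ 3.537e-01 -2.600e-03  4.945e-01  5.100e-03 -1.670e-02 -1.100e-03
  3.045e-01 -1.380e-02 -4.000e-04  3.193e-01] max 0.0114 exact [0.0007 0.0004 0.0005]
0.3 -1 [ 3.611e-01 -1.900e-03  4.939e-01  1.110e-02 -1.670e-02  2.600e-03
  3.031e-01 -1.490e-02  3.000e-04  3.203e-01] max 0.0111 exact [0.0006 0.0005 0.0003]
```

```bash
cat >> fk.py <<'E'
LX=np.array([3.122e-01,-1.530e-02,5.192e-01,1.600e-03,-2.150e-02,-1.900e-03,2.883e-01,5.300e-03,-3.000e-04,3.087e-01])
LO=np.array([-155.06,-18.47,-90,0,-83.41,0,-161.91]);HI=np.array([155.06,123.98,86.84,140.48,263.41,116,161.91])
def fkp(q): return cols(q)@LX, frames(q)[6]@Ct
from scipy.optimize import least_squares
def ik(P,R,q0,reg=1e-3,mar=3):
    def f(q):
        p,r=fkp(q); return np.hstack([(p-P)*10,Rn.from_matrix(r.T@R).as_rotvec()*2,reg*np.radians(q-q0)])
    q0c=np.clip(q0,LO+mar+.1,HI-mar-.1)
    s=least_squares(f,q0c,bounds=(LO+mar,HI-mar)); p,r=fkp(s.x)
    return s.x,np.linalg.norm(p-P),np.degrees(np.linalg.norm(Rn.from_matrix(r.T@R).as_rotvec()))
E
python3 - <<'E'
from fk import *
from h import tip_pose,bot
rng=np.random.default_rng(0)
qn=bot.get_obs()['joint_positions']
for hd in (0,-20,-40,-60,-80,-100,-120,30,60,90,120):
    h=np.array([np.cos(np.radians(hd)),np.sin(np.radians(hd)),0])
    sp=np.array([.70,-.07,.087])+.015*h
    for flip in (0,1):
        best=[]
        P,R=tip_pose(sp,90,hd)
        if flip: R=R@np.diag([-1,1,-1])
        for k in range(12):
            q0=qn if k==0 else rng.uniform(np.maximum(LO,[-60,0,-60,0,-83,0,-160]),np.minimum(HI,[60,110,60,140,263,116,160]))
            q,e,a=ik(P,R,q0)
            if e<.003 and a<.5: best.append((np.abs(q-qn).max(),q))
        best.sort(key=lambda t:t[0])
        print(hd,flip,len(best),best[0][1].round(0) if best else None)
E
```

```text
0 0 4 [-27. 105.  84. 124. 164.  97.  -3.]
0 1 9 [ -22.   84.   52.  123.  171.  103. -145.]
-20 0 8 [-21.  72.  24. 120. 149.  87.  65.]
-20 1 7 [ -15.   69.   12.  120.  150.   92. -104.]
-40 0 6 [-33.  74.  32. 109. 120.  63.  75.]
-40 1 11 [-29.  71.  23. 108. 120.  70. -99.]
-60 0 5 [-32.  73.  26.  90.  88.  65. 108.]
-60 1 10 [-44.  86.  60.  91.  65.  34. -65.]
-80 0 2 [-21.  75.   2.  66.  81.  95. 129.]
-80 1 9 [-38.  85.  53.  68.  39.  63. -36.]
-100 0 7 [-18.  85.   3.  33.  74. 113. 150.]
-100 1 9 [-28.  95.  77.  35.   7.  94. -12.]
-120 0 0 None
-120 1 0 None
30 0 8 [  1.  75.  36. 109. 216. 113.  63.]
30 1 7 [ 55.  97. -87. 106. 190.  21.  -3.]
60 0 11 [ 53.  96. -87.  76.  -1.  37.   7.]
60 1 3 [  44.   79.  -46.   78.  -62.   53. -129.]
90 0 4 [ 33.  90. -56.  29. -29.  98.  16.]
90 1 2 [  30.   88.  -36.   30.  -46.  101. -158.]
120 0 0 None
120 1 0 None
```

```bash
cat > plan.py <<'E'
from fk import *
from h import tip_pose,bot
def dls(q,P,R):
    # min-norm step(s)
    for _ in range(6):
        p,r=fkp(q); e=np.hstack([P-p,.3*r@Rn.from_matrix(r.T@R).as_rotvec()])
        J=np.zeros((6,7))
        for i in range(7):
            d=np.zeros(7); d[i]=.1; p2,r2=fkp(q+d)
            J[:3,i]=(p2-p)/np.radians(.1); J[3:,i]=.3*r@Rn.from_matrix(r.T@r2).as_rotvec()/np.radians(.1)
        act=np.ones(7,bool)
        while True:
            Ja=J*act; dq=np.degrees(Ja.T@np.linalg.solve(Ja@Ja.T+1e-5*np.eye(6),e))
            qn=q+dq; bad=act&((qn<LO+1)|(qn>HI-1))
            if not bad.any(): break
            act&=~bad
        q=qn
    p,r=fkp(q); return q,np.linalg.norm(p-P),np.degrees(np.linalg.norm(Rn.from_matrix(r.T@R).as_rotvec()))
E
cat > p1.py <<'E'
from plan import *
q0=np.array([1,55,3,62,-3,64,-85.])
F=np.diag([-1,1,-1])
for flip in (0,1):
  for hd in ([15,30,45,60,75,90] if not flip else [0,-20,-40,-60,-80,-100]):
    for sp0 in ([.70,-.065],[.67,-.07],[.66,-.09]):
        h=np.array([np.cos(np.radians(hd)),np.sin(np.radians(hd))])
        q=q0.copy()
        if flip: q[6]+=180; 
        # level, heading change with grip fixed at level point
        ok=True; tr=[]
        for t in np.linspace(0,1,12):
            hh=hd*t; hv=np.array([np.cos(np.radians(hh)),np.sin(np.radians(hh))])
            g=np.array([.683,-.063])*(1-t)+(np.array(sp0)+.015*h+.08*h)*t
            P,R=tip_pose([*(g-.133*hv),.2],0,hh)
            if flip: R=R@F
            q,e,a=dls(q,P,R)
        e1,a1,ql=e,a,q.copy()
        w=[0,0]
        for al in range(0,96,5):
            s=.053*max(0,1-al/50)
            P,R=tip_pose([*(np.array(sp0)+(.015-s)*h),.2-.11*min(1,al/60)],al,hd)
            if flip: R=R@F
            q,e,a=dls(q,P,R); w=[max(w[0],e),max(w[1],a)]
            if al in(70,80,90): tr.append((al,round(e,3),round(a,1)))
        print(flip,hd,sp0,'lev',round(e1,3),round(a1,1),tr,ql.round(0),q.round(0))
E
python3 p1.py
```

```text
0 15 [0.7, -0.065] lev 0.002 0.3 [(70, np.float64(0.052), np.float64(21.2)), (80, np.float64(0.073), np.float64(30.2)), (90, np.float64(0.098), np.float64(39.2))] [  0.  77.  17.   4. -17.  99. -73.] [ 19.  47. -24.  87. -71.   1.   8.]
0 15 [0.67, -0.07] lev 0.0 0.0 [(70, np.float64(0.014), np.float64(5.3)), (80, np.float64(0.025), np.float64(10.5)), (90, np.float64(0.036), np.float64(15.4))] [  1.  66.   1.  31.  -1.  83. -74.] [  53.  104.  -88.  130.  188.   64. -158.]
0 15 [0.66, -0.09] lev 0.0 0.0 [(70, np.float64(0.014), np.float64(5.6)), (80, np.float64(0.027), np.float64(11.2)), (90, np.float64(0.037), np.float64(17.0))] [  2.  65.   1.  35.  -1.  80. -72.] [  59.   98.  -85.  125.  181.   50. -160.]
0 30 [0.7, -0.065] lev 0.0 0.0 [(70, np.float64(0.0), np.float64(0.0)), (80, np.float64(0.006), np.float64(2.5)), (90, np.float64(0.016), np.float64(8.0))] [ -1.  72.  -1.  16.   1.  92. -61.] [  58.   94.  -88.   97.  156.    1. -152.]
0 30 [0.67, -0.07] lev 0.0 0.0 [(70, np.float64(0.022), np.float64(9.7)), (80, np.float64(0.034), np.float64(18.7)), (90, np.float64(0.049), np.
[... 6460 characters left out ...]
   4.  46. -14.]
1 -100 [0.7, -0.065] lev 0.0 0.0 [(70, np.float64(0.0), np.float64(0.0)), (80, np.float64(0.0), np.float64(0.0)), (90, np.float64(0.0), np.float64(0.0))] [  1.  59.  28.  58. -26.  69.  16.] [-27.  97.  73.  29.  15.  99. -13.]
1 -100 [0.67, -0.07] lev 0.0 0.0 [(70, np.float64(0.0), np.float64(0.0)), (80, np.float64(0.0), np.float64(0.0)), (90, np.float64(0.0), np.float64(0.0))] [  1.  56.  29.  66. -26.  64.  20.] [-33.  96.  75.  45.  12.  90. -15.]
1 -100 [0.66, -0.09] lev 0.0 0.0 [(70, np.float64(0.0), np.float64(0.0)), (80, np.float64(0.0), np.float64(0.0)), (90, np.float64(0.0), np.float64(0.0))] [  2.  55.  28.  67. -26.  63.  22.] [-34.  96.  76.  51.  11.  84. -16.]
```

```bash
python3 - <<'E'
from h import *
for a,sx,sz in ((32,.635,.155),(24,.61,.17),(16,.59,.18),(8,.57,.19),(0,.55,.2)):
    P,R=tip_pose([sx,-.063,sz],a,0); mv(P,R)
E
```

```text
off [ 0.0129 -0.0092 -0.0018] rot [ 0.004 -0.001 -0.141] deg 8.1
off [ 0.0292 -0.0192 -0.0018] rot [ 0.004 -0.    -0.281] deg 16.1
off [ 0.0473 -0.0234 -0.0018] rot [ 0.004 -0.    -0.42 ] deg 24.1
off [ 0.0676 -0.029  -0.0018] rot [ 0.004  0.    -0.56 ] deg 32.1
off [ 0.0899 -0.0364 -0.0018] rot [ 0.004  0.    -0.7  ] deg 40.1
```

drive_tool([
  {"offset": [0.013, -0.009, -0.0018], "delta_rot": [0, 0, -0.14]},
  {"offset": [0.029, -0.019, -0.0018], "delta_rot": [0, 0, -0.28]},
  {"offset": [0.047, -0.0235, -0.0018], "delta_rot": [0, 0, -0.42]},
  {"offset": [0.068, -0.029, -0.0018], "delta_rot": [0, 0, -0.56]},
  {"offset": [0.09, -0.036, -0.0018], "delta_rot": [0, 0, -0.7]},
  {"offset": [0.09, -0.036, -0.0018], "delta_rot": [0, 0, -0.7]},
], claw=1)

```text
time_s: 19.65
position: [0.6821, -0.0637, 0.1768]
tool_rot: [[-1.0, -0.007, 0.001], [-0.001, 0.003, -1.0], [0.007, -1.0, -0.003]]
ft_force: [0.4, 0.6, -1.9]
gripper_width: 0.013
```

```bash
python3 - <<'E'
from h import *
st()
h=np.array([np.cos(np.radians(75)),np.sin(np.radians(75))]); sp0=np.array([.70,-.055])
g=sp0+.095*h
for t in np.linspace(0,1,11)[1:]:
    hh=75*t; hv=np.array([np.cos(np.radians(hh)),np.sin(np.radians(hh))])
    gg=np.array([.683,-.063])*(1-t)+g*t
    P,R=tip_pose([*(gg-.133*hv),.2],0,hh); mv(P,R)
E
```

```text
t 19.65 p [ 0.6821 -0.0637  0.1768] w 0.013 F [ 0.4  0.6 -1.9] q [  1.  55.   4.  61.  -4.  64. -85.]
[[-1.0, -0.007, 0.001], [-0.001, 0.003, -1.0], [0.007, -1.0, -0.003]]
off [-0.0051 -0.0012 -0.0107] rot [ 0.003 -0.129  0.007] deg 7.4
off [-0.0092 -0.0012 -0.0207] rot [ 0.004 -0.26   0.006] deg 14.9
off [-0.0134 -0.0012 -0.0307] rot [ 0.004 -0.391  0.006] deg 22.4
off [-0.0176 -0.0012 -0.0406] rot [ 0.005 -0.522  0.006] deg 29.9
off [-0.0218 -0.0012 -0.0506] rot [ 0.005 -0.653  0.006] deg 37.4
off [-0.0259 -0.0012 -0.0606] rot [ 0.005 -0.784  0.005] deg 44.9
off [-0.0301 -0.0012 -0.0705] rot [ 0.006 -0.915  0.005] deg 52.4
off [-0.0343 -0.0012 -0.0805] rot [ 0.006 -1.046  0.005] deg 59.9
off [-0.0385 -0.0012 -0.0905] rot [ 0.007 -1.177  0.004] deg 67.4
off [-0.0426 -0.0012 -0.1004] rot [ 0.007 -1.308  0.004] deg 74.9
```

drive_tool([
  {"offset": [-0.005, -0.001, -0.0107], "delta_rot": [0, -0.129, 0]},
  {"offset": [-0.009, -0.001, -0.0207], "delta_rot": [0, -0.26, 0]},
  {"offset": [-0.0134, -0.001, -0.0307], "delta_rot": [0, -0.391, 0]},
  {"offset": [-0.0176, -0.001, -0.0406], "delta_rot": [0, -0.522, 0]},
  {"offset": [-0.0218, -0.001, -0.0506], "delta_rot": [0, -0.653, 0]},
  {"offset": [-0.026, -0.001, -0.0606], "delta_rot": [0, -0.784, 0]},
  {"offset": [-0.03, -0.001, -0.0705], "delta_rot": [0, -0.915, 0]},
  {"offset": [-0.0343, -0.001, -0.0805], "delta_rot": [0, -1.046, 0]},
  {"offset": [-0.0385, -0.001, -0.0905], "delta_rot": [0, -1.177, 0]},
  {"offset": [-0.0426, -0.001, -0.1004], "delta_rot": [0, -1.308, 0]},
  {"offset": [-0.0426, -0.001, -0.1004], "delta_rot": [0, -1.308, 0]},
], claw=1)

```text
time_s: 20.75
position: [0.7255, 0.0378, 0.1781]
tool_rot: [[-0.255, -0.003, 0.967], [-0.967, 0.005, -0.255], [-0.004, -1.0, -0.004]]
ft_force: [-0.5, 0.1, -2.8]
gripper_width: 0.0129
```

```bash
python3 - <<'E'
from h import *
st()
snap('scene','pics/s14.png'); crop('pics/s14.png','pics/s14c.png',80,50,360,310,2)
h=np.array([np.cos(np.radians(75)),np.sin(np.radians(75))]); sp0=np.array([.70,-.055])
for al in range(0,106,8):
            s=.053*max(0,1-al/50)
            P,R=tip_pose([*(np.array(sp0)+(.015-s)*h),.2-.11*min(1,al/60)],al,75)
            print(al,P.round(3),end=' '); mv(P,R)
E
```

```text
t 20.75 p [0.7255 0.0378 0.1781] w 0.0129 F [-0.5  0.1 -2.8] q [ -1.  60. -14.  48.  12.  74. -27.]
[[-0.255, -0.003, 0.967], [-0.967, 0.005, -0.255], [-0.004, -1.0, -0.004]]
0 [0.725 0.037 0.178] off [ 0.0001  0.     -0.0006] rot [ 0.005 -0.002 -0.003] deg 0.3
8 [0.727 0.047 0.182] off [-0.0102 -0.004  -0.0006] rot [ 0.004 -0.002  0.137] deg 7.9
16 [0.729 0.054 0.186] off [-0.0178 -0.0081 -0.0006] rot [ 0.004 -0.002  0.277] deg 15.9
24 [0.731 0.059 0.19 ] off [-0.0228 -0.0119 -0.0007] rot [ 0.004 -0.002  0.416] deg 23.9
32 [0.731 0.061 0.193] off [-0.0253 -0.0151 -0.0007] rot [ 0.004 -0.003  0.556] deg 31.8
40 [0.731 0.061 0.195] off [-0.0254 -0.0172 -0.0007] rot [ 0.004 -0.003  0.695] deg 39.8
48 [0.731 0.059 0.196] off [-0.0232 -0.018  -0.0007] rot [ 0.004 -0.003  0.835] deg 47.8
56 [0.728 0.049 0.195] off [-0.0126 -0.0172 -0.0007] rot [ 0.003 -0.004  0.975] deg 55.8
64 [0.724 0.035 0.2  ] off [ 0.002  -0.0219 -0.0007] rot [ 0.003 -0.004  1.114] deg 63.8
72 [0.72  0.019 0.21 ] off [ 0.018  -0.0317 -0.0007] rot [ 0.003 -0.004  1.254] deg 71.8
80 [0.715 0.003 0.217] off [ 0.0352 -0.0392 -0.0007] rot [ 0.003 -0.004  1.394] deg 79.8
88 [ 0.711 -0.015  0.222] off [ 0.0534 -0.0443 -0.0007] rot [ 0.002 -0.005  1.533] deg 87.8
96 [ 0.706 -0.033  0.225] off [ 0.072  -0.0467 -0.0007] rot [ 0.002 -0.005  1.673] deg 95.8
104 [ 0.701 -0.051  0.224] off [ 0.0908 -0.0466 -0.0007] rot [ 0.002 -0.005  1.812] deg 103.8
```

View pics/s14c.png

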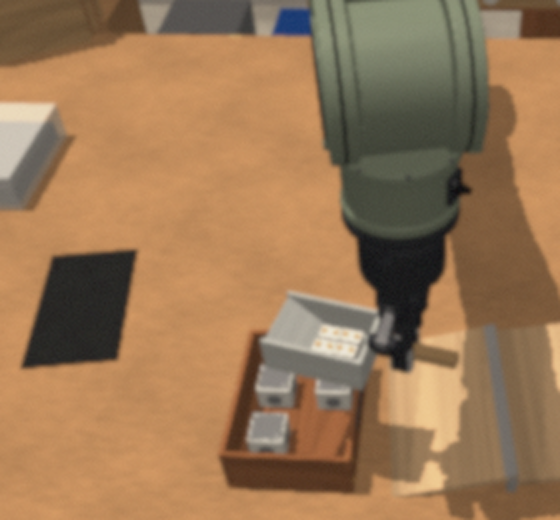

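drive_tool([
  {"offset": [-0.0102, -0.004, 0], "delta_rot": [0, 0, 0.137]},
  {"offset": [-0.0178, -0.0081, 0], "delta_rot": [0, 0, 0.277]},
  {"offset": [-0.0228, -0.0119, 0], "delta_rot": [0, 0, 0.416]},
  {"offset": [-0.0253, -0.0151, 0], "delta_rot": [0, 0, 0.556]},
  {"offset": [-0.0254, -0.0172, 0], "delta_rot": [0, 0, 0.695]},
  {"offset": [-0.0254, -0.0172, 0], "delta_rot": [0, 0, 0.695]},
], claw=1)

```text
time_s: 21.4
position: [0.7319, 0.0549, 0.1931]
tool_rot: [[-0.213, 0.169, 0.962], [-0.736, 0.621, -0.272], [-0.643, -0.766, -0.008]]
ft_force: [0.8, -1.7, -2.6]
gripper_width: 0.013
```

```bash
python3 - <<'E'
from h import *
st()
h=np.array([np.cos(np.radians(75)),np.sin(np.radians(75))]); sp0=np.array([.70,-.055])
for al in range(48,116,8):
            s=.053*max(0,1-al/50)
            P,R=tip_pose([*(np.array(sp0)+(.015-s)*h),.2-.11*min(1,al/60)],al,75)
            print(al,P.round(3),end=' '); mv(P,R)
E
```

```text
t 21.4 p [0.7319 0.0549 0.1931] w 0.013 F [ 0.8 -1.7 -2.6] q [ 22.  62. -38.  62.  -8.  54.  -7.]
[[-0.213, 0.169, 0.962], [-0.736, 0.621, -0.272], [-0.643, -0.766, -0.008]]
48 [0.731 0.059 0.196] off [-0.0049  0.0001 -0.0024] rot [-0.004 -0.015  0.139] deg 8.0
56 [0.728 0.049 0.195] off [ 0.0038 -0.0061 -0.0023] rot [-0.005 -0.015  0.279] deg 16.0
64 [0.724 0.035 0.2  ] off [ 0.012  -0.019  -0.0021] rot [-0.006 -0.014  0.418] deg 24.0
72 [0.72  0.019 0.21 ] off [ 0.0179 -0.0368 -0.002 ] rot [-0.007 -0.014  0.558] deg 32.0
80 [0.715 0.003 0.217] off [ 0.0264 -0.0536 -0.0018] rot [-0.008 -0.014  0.698] deg 40.0
88 [ 0.711 -0.015  0.222] off [ 0.037  -0.0691 -0.0016] rot [-0.009 -0.013  0.837] deg 48.0
96 [ 0.706 -0.033  0.225] off [ 0.0498 -0.0829 -0.0014] rot [-0.01  -0.013  0.977] deg 56.0
104 [ 0.701 -0.051  0.224] off [ 0.0643 -0.0949 -0.0011] rot [-0.011 -0.012  1.116] deg 64.0
112 [ 0.696 -0.069  0.222] off [ 0.0803 -0.1047 -0.0009] rot [-0.012 -0.011  1.256] deg 72.0
```

drive_tool([
  {"offset": [-0.0049, 0, -0.0024], "delta_rot": [0, -0.015, 0.139]},
  {"offset": [-0.001, -0.003, -0.0023], "delta_rot": [-0.005, -0.015, 0.209]},
  {"offset": [0.0038, -0.0061, -0.0023], "delta_rot": [-0.005, -0.015, 0.279]},
  {"offset": [0.008, -0.0125, -0.0022], "delta_rot": [-0.005, -0.015, 0.349]},
  {"offset": [0.012, -0.019, -0.0021], "delta_rot": [-0.006, -0.014, 0.418]},
  {"offset": [0.015, -0.028, -0.002], "delta_rot": [-0.006, -0.014, 0.488]},
  {"offset": [0.0179, -0.0368, -0.002], "delta_rot": [-0.007, -0.014, 0.558]},
  {"offset": [0.022, -0.045, -0.002], "delta_rot": [-0.007, -0.014, 0.628]},
  {"offset": [0.0264, -0.0536, -0.0018], "delta_rot": [-0.008, -0.014, 0.698]},
  {"offset": [0.0264, -0.0536, -0.0018], "delta_rot": [-0.008, -0.014, 0.698]},
], claw=1)

```text
time_s: 22.4
position: [0.7156, 0.001, 0.2147]
tool_rot: [[-0.05, 0.257, 0.965], [-0.168, 0.95, -0.262], [-0.984, -0.175, -0.005]]
ft_force: [0.9, 0.3, -1.6]
gripper_width: 0.0129
```

```bash
python3 - <<'E'
from h import *
st()
snap('scene','pics/s15.png'); crop('pics/s15.png','pics/s15c.png',80,50,360,310,2)
h=np.array([np.cos(np.radians(75)),np.sin(np.radians(75))]); sp0=np.array([.70,-.055])
for al in range(80,116,8):
            P,R=tip_pose([*(np.array(sp0)+(.015)*h),.09],al,75)
            print(al,P.round(3),end=' '); mv(P,R)
E
```

```text
t 22.4 p [0.7156 0.001  0.2147] w 0.0129 F [ 0.9  0.3 -1.6] q [ 42.  82. -63.  62. -20.  59.  16.]
[[-0.05, 0.257, 0.965], [-0.168, 0.95, -0.262], [-0.984, -0.175, -0.005]]
80 [0.715 0.003 0.217] off [-0.0013  0.0002 -0.0003] rot [-0.001 -0.003  0.003] deg 0.3
88 [ 0.711 -0.015  0.222] off [-0.003  -0.0186 -0.0003] rot [-0.001 -0.003  0.143] deg 8.2
96 [ 0.706 -0.033  0.225] off [-0.0021 -0.0374 -0.0003] rot [-0.002 -0.003  0.282] deg 16.2
104 [ 0.701 -0.051  0.224] off [ 0.0014 -0.0558 -0.0002] rot [-0.002 -0.003  0.422] deg 24.2
112 [ 0.696 -0.069  0.222] off [ 0.0074 -0.0736 -0.0002] rot [-0.002 -0.003  0.561] deg 32.2
```

View pics/s15c.png

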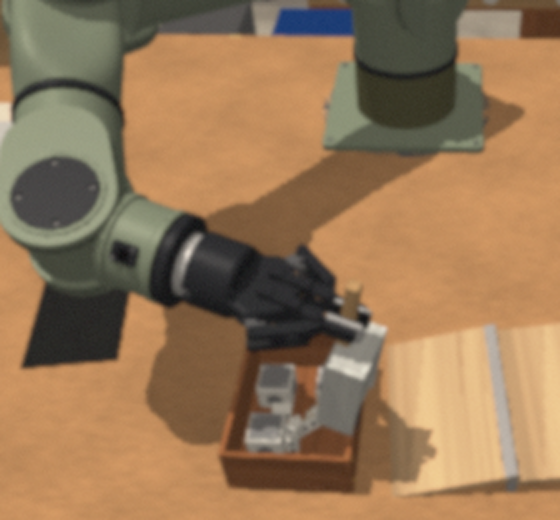

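drive_tool([
  {"offset": [-0.003, -0.0186, 0], "delta_rot": [0, 0, 0.143]},
  {"offset": [-0.002, -0.0374, 0], "delta_rot": [0, 0, 0.282]},
  {"offset": [0.001, -0.052, 0], "delta_rot": [0, 0, 0.39]},
  {"offset": [0.001, -0.052, 0], "delta_rot": [0, 0, 0.39]},
  {"offset": [0.001, -0.052, 0], "delta_rot": [0, 0, 0.39]},
  {"offset": [0.001, -0.052, 0], "delta_rot": [0, 0, 0.39]},
  {"offset": [0.001, -0.052, 0], "delta_rot": [0, 0, 0.39]},
  {"offset": [0.001, -0.052, 0], "delta_rot": [0, 0, 0.39]},
], claw=1)

```text
time_s: 23.25
position: [0.7024, -0.0468, 0.225]
tool_rot: [[0.052, 0.254, 0.966], [0.202, 0.944, -0.26], [-0.978, 0.209, -0.002]]
ft_force: [-0.0, 0.9, -1.2]
gripper_width: 0.0129
```

```bash
python3 - <<'E'
from h import *
st()
snap('scene','pics/s16.png'); crop('pics/s16.png','pics/s16c.png',150,180,290,310,5)
snap('wrist','pics/w16.png')
E
```

```text
t 23.25 p [ 0.7024 -0.0468  0.225 ] w 0.0129 F [-0.   0.9 -1.2] q [ 46.  95. -72.  54. -26.  72.  23.]
[[0.052, 0.254, 0.966], [0.202, 0.944, -0.26], [-0.978, 0.209, -0.002]]
```

View pics/s16c.png

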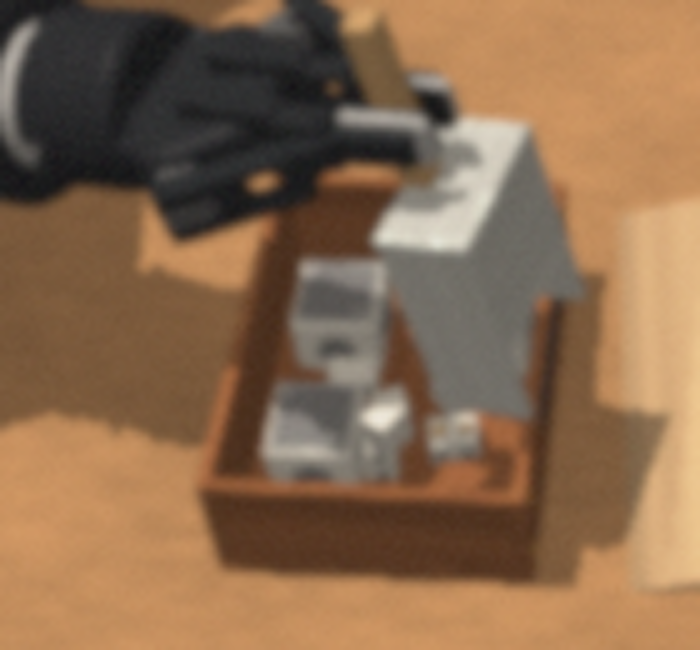

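View pics/w16.png

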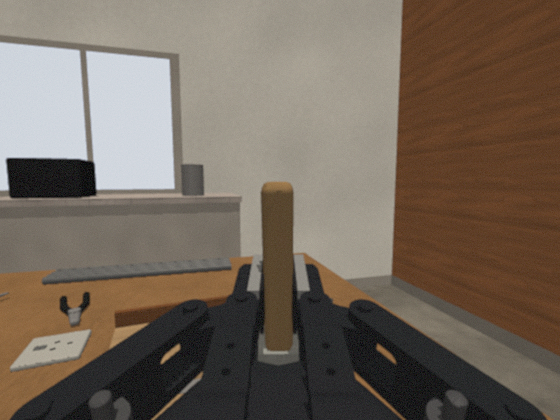

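```bash
python3 - <<'E'
from h import *
h=np.array([np.cos(np.radians(75)),np.sin(np.radians(75))]); sp0=np.array([.70,-.055])
for al in range(96,-1,-8):
            s=.053*max(0,1-al/50)
            P,R=tip_pose([*(np.array(sp0)+(.015-s)*h),.21-.11*min(1,al/60)],al,75)
            print(al,end=' ');mv(P,R)
E
```

```text
96 off [-0.0068  0.0165 -0.0003] rot [-0.002 -0.002 -0.107] deg 6.1
88 off [-0.0005  0.0342 -0.0003] rot [-0.001 -0.002 -0.246] deg 14.1
80 off [ 0.0082  0.0509 -0.0003] rot [-0.001 -0.003 -0.386] deg 22.1
72 off [ 0.0191  0.0662 -0.0003] rot [-0.001 -0.003 -0.526] deg 30.1
64 off [ 0.0321  0.0799 -0.0003] rot [-0.001 -0.003 -0.665] deg 38.1
56 off [ 0.0396  0.0931 -0.0003] rot [-0.001 -0.003 -0.805] deg 46.1
48 off [ 0.041   0.1036 -0.0003] rot [-0.001 -0.003 -0.944] deg 54.1
40 off [ 0.0423  0.1056 -0.0003] rot [-0.    -0.003 -1.084] deg 62.1
32 off [ 0.0444  0.1051 -0.0003] rot [-0.    -0.003 -1.224] deg 70.1
24 off [ 0.047   0.102  -0.0003] rot [ 0.    -0.003 -1.363] deg 78.1
16 off [ 0.0496  0.0963 -0.0003] rot [ 0.    -0.003 -1.503] deg 86.1
8 off [ 0.0521  0.088  -0.0003] rot [ 0.    -0.003 -1.643] deg 94.1
0 off [ 0.0539  0.0771 -0.0002] rot [ 1.000e-03 -3.000e-03 -1.782e+00] deg 102.1
```

drive_tool([
  {"offset": [-0.007, 0.0165, 0], "delta_rot": [0, 0, -0.107]},
  {"offset": [-0.0005, 0.034, 0], "delta_rot": [0, 0, -0.246]},
  {"offset": [0.008, 0.051, 0], "delta_rot": [0, 0, -0.386]},
  {"offset": [0.019, 0.066, 0], "delta_rot": [0, 0, -0.526]},
  {"offset": [0.032, 0.08, 0], "delta_rot": [0, 0, -0.665]},
  {"offset": [0.04, 0.093, 0], "delta_rot": [0, 0, -0.805]},
  {"offset": [0.041, 0.104, 0], "delta_rot": [0, 0, -0.944]},
  {"offset": [0.042, 0.106, 0], "delta_rot": [0, 0, -1.084]},
  {"offset": [0.0444, 0.105, 0], "delta_rot": [0, 0, -1.224]},
  {"offset": [0.047, 0.102, 0], "delta_rot": [0, 0, -1.363]},
  {"offset": [0.05, 0.096, 0], "delta_rot": [0, 0, -1.503]},
  {"offset": [0.052, 0.088, 0], "delta_rot": [0, 0, -1.643]},
], claw=1)

```text
time_s: 24.55
position: [0.7275, 0.0468, 0.1935]
tool_rot: [[-0.258, 0.034, 0.966], [-0.957, 0.129, -0.26], [-0.134, -0.991, -0.001]]
ft_force: [-0.1, -0.1, -3.1]
gripper_width: 0.0126
```

```bash
python3 - <<'E'
from h import *
st()
snap('scene','pics/s17.png'); crop('pics/s17.png','pics/s17c.png',150,180,290,310,5)
h=np.array([np.cos(np.radians(75)),np.sin(np.radians(75))]); sp0=np.array([.70,-.055])
g=sp0+.095*h
for t in np.linspace(1,0,11):
    hh=75*t; hv=np.array([np.cos(np.radians(hh)),np.sin(np.radians(hh))])
    gg=np.array([.65,-.12])*(1-t)+g*t
    P,R=tip_pose([*(gg-.133*hv),.21],0,hh); mv(P,R)
E
```

```text
t 24.55 p [0.7275 0.0468 0.1935] w 0.0126 F [-0.1 -0.1 -3.1] q [  2.  58. -18.  50.   8.  70. -24.]
[[-0.258, 0.034, 0.966], [-0.957, 0.129, -0.26], [-0.134, -0.991, -0.001]]
off [0.0145 0.0034 0.0012] rot [ 0.002  0.004 -0.127] deg 7.3
off [ 0.0315  0.0012 -0.002 ] rot [ 0.01   0.134 -0.127] deg 10.6
off [ 0.0484 -0.0009 -0.0052] rot [ 0.019  0.265 -0.127] deg 16.9
off [ 0.0653 -0.0031 -0.0084] rot [ 0.027  0.396 -0.125] deg 23.8
off [ 0.0822 -0.0053 -0.0117] rot [ 0.035  0.526 -0.124] deg 31.1
off [ 0.0992 -0.0074 -0.0149] rot [ 0.044  0.657 -0.122] deg 38.4
off [ 0.1161 -0.0096 -0.0181] rot [ 0.052  0.788 -0.12 ] deg 45.8
off [ 0.133  -0.0118 -0.0213] rot [ 0.06   0.919 -0.118] deg 53.2
off [ 0.1499 -0.0139 -0.0245] rot [ 0.069  1.049 -0.115] deg 60.6
off [ 0.1669 -0.0161 -0.0277] rot [ 0.077  1.18  -0.111] deg 68.1
off [ 0.1838 -0.0183 -0.0309] rot [ 0.085  1.311 -0.108] deg 75.5
```

View pics/s17c.png

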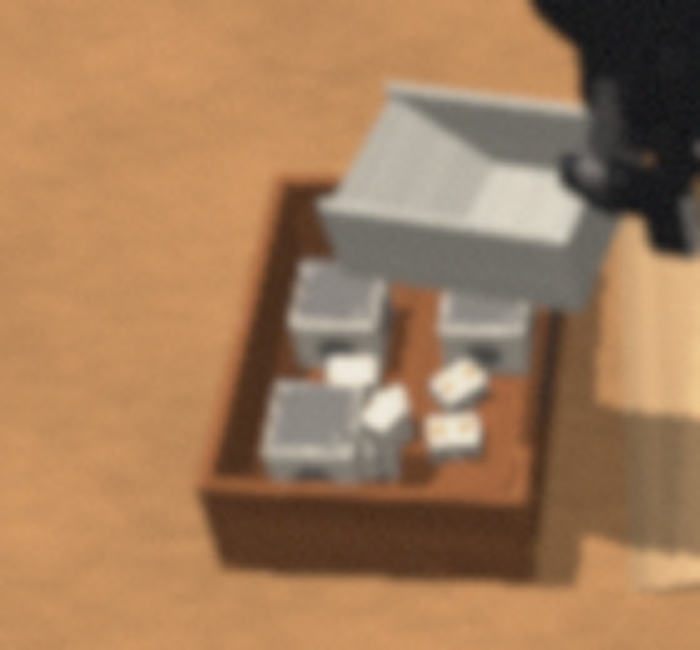

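drive_tool([
  {"offset": [0.0145, 0.003, 0], "delta_rot": [0, 0, -0.127]},
  {"offset": [0.0315, 0.001, -0.002], "delta_rot": [0.01, 0.134, -0.127]},
  {"offset": [0.048, -0.001, -0.005], "delta_rot": [0.019, 0.265, -0.127]},
  {"offset": [0.065, -0.003, -0.008], "delta_rot": [0.027, 0.396, -0.125]},
  {"offset": [0.082, -0.005, -0.012], "delta_rot": [0.035, 0.526, -0.124]},
  {"offset": [0.099, -0.0075, -0.015], "delta_rot": [0.044, 0.657, -0.122]},
  {"offset": [0.116, -0.0095, -0.018], "delta_rot": [0.052, 0.788, -0.12]},
  {"offset": [0.133, -0.012, -0.021], "delta_rot": [0.06, 0.919, -0.118]},
  {"offset": [0.15, -0.014, -0.0245], "delta_rot": [0.069, 1.049, -0.115]},
  {"offset": [0.167, -0.016, -0.028], "delta_rot": [0.077, 1.18, -0.111]},
  {"offset": [0.184, -0.018, -0.031], "delta_rot": [0.077, 1.18, -0.111]},
], claw=1)

```text
time_s: 25.7
position: [0.6493, -0.1206, 0.1876]
tool_rot: [[-0.992, 0.001, 0.128], [-0.128, 0.001, -0.992], [-0.001, -1.0, -0.001]]
ft_force: [0.4, -0.3, -2.1]
gripper_width: 0.0128
```

```bash
python3 - <<'E'
from h import *
st()
R=np.array([[-0.992,0.003,0.129],[-0.129,-0.0,-0.992],[-0.003,-1.0,0.0]])
mv([.5476,-.3989,.12],R)
E
```

```text
t 25.7 p [ 0.6493 -0.1206  0.1876] w 0.0128 F [ 0.4 -0.3 -2.1] q [  7.  51.   1.  68.  -1.  61. -74.]
[[-0.992, 0.001, 0.128], [-0.128, 0.001, -0.992], [-0.001, -1.0, -0.001]]
off [0.1366 0.0671 0.2631] rot [ 0.002 -0.001  0.002] deg 0.2
```

drive_tool([
  {"offset": [0.019, 0, 0.037], "delta_rot": [0, 0, 0]},
  {"offset": [0.038, 0, 0.075], "delta_rot": [0, 0, 0]},
  {"offset": [0.058, 0, 0.113], "delta_rot": [0, 0, 0]},
  {"offset": [0.078, 0.01, 0.15], "delta_rot": [0, 0, 0]},
  {"offset": [0.097, 0.025, 0.188], "delta_rot": [0, 0, 0]},
  {"offset": [0.117, 0.045, 0.225], "delta_rot": [0, 0, 0]},
  {"offset": [0.1366, 0.067, 0.263], "delta_rot": [0, 0, 0]},
  {"offset": [0.1366, 0.1, 0.263], "delta_rot": [0, 0, 0]},
  {"offset": [0.1366, 0.13, 0.263], "delta_rot": [0, 0, 0]},
  {"offset": [0.1366, 0.15, 0.263], "delta_rot": [0, 0, 0]},
  {"offset": [0.1366, 0.155, 0.263], "delta_rot": [0, 0, 0]},
  {"offset": [0.1366, 0.155, 0.263], "delta_rot": [0, 0, 0]},
], claw=1)

```text
time_s: 26.9
position: [0.5474, -0.3987, 0.032]
tool_rot: [[-0.992, 0.001, 0.13], [-0.13, 0.002, -0.992], [-0.001, -1.0, -0.002]]
ft_force: [0.1, -0.2, -1.2]
gripper_width: 0.013
```

```bash
python3 - <<'E'
from h import *
st()
snap('wrist','pics/w18.png');snap('top','pics/t18.png');snap('scene','pics/s18.png')
crop('pics/scene0.png' if 0 else 'pics/s18.png','pics/s18c.png',60,120,280,300,3)
R=np.array([[-0.992,0.003,0.129],[-0.129,-0.0,-0.992],[-0.003,-1.0,0.0]])
mv([.5476,-.3989,.0158],R)
E
```

```text
t 26.9 p [ 0.5474 -0.3987  0.032 ] w 0.013 F [ 0.1 -0.2 -1.2] q [ 34.  64.  -2.  70.   2.  46. -50.]
[[-0.992, 0.001, 0.13], [-0.13, 0.002, -0.992], [-0.001, -1.0, -0.002]]
off [ 0.0006  0.0177 -0.0002] rot [ 0.001 -0.     0.   ] deg 0.0
```

View pics/s18c.png

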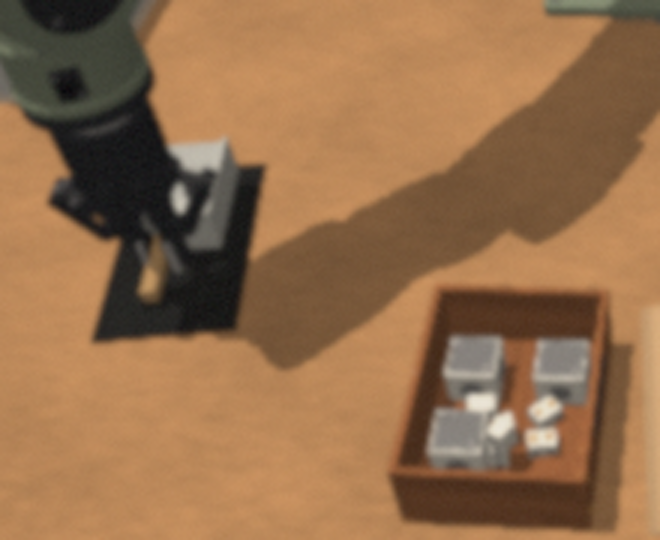

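View pics/w18.png

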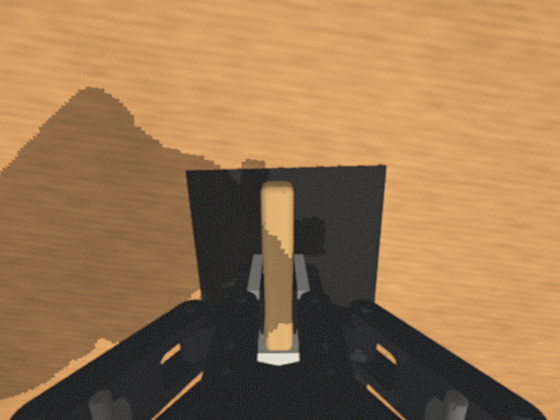

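drive_tool([
  {"offset": [0, 0.01, 0], "delta_rot": [0, 0, 0]},
  {"offset": [0, 0.0165, 0], "delta_rot": [0, 0, 0]},
  {"offset": [0, 0.0165, 0], "delta_rot": [0, 0, 0]},
], claw=1)

```text
time_s: 27.35
position: [0.5481, -0.3989, 0.0162]
tool_rot: [[-0.992, 0.002, 0.129], [-0.129, 0.001, -0.992], [-0.002, -1.0, -0.001]]
ft_force: [0.2, 0.9, -1.5]
gripper_width: 0.0133
```

drive_tool([
  {"offset": [0, 0, 0], "delta_rot": [0, 0, 0]},
  {"offset": [0, 0, 0], "delta_rot": [0, 0, 0]},
  {"offset": [0, 0, 0], "delta_rot": [0, 0, 0]},
  {"offset": [0, 0, 0], "delta_rot": [0, 0, 0]},
  {"offset": [0, 0, 0], "delta_rot": [0, 0, 0]},
  {"offset": [0, -0.03, 0], "delta_rot": [0, 0, 0]},
  {"offset": [0, -0.07, 0], "delta_rot": [0, 0, 0]},
  {"offset": [0, -0.11, 0], "delta_rot": [0, 0, 0]},
  {"offset": [0, -0.15, 0], "delta_rot": [0, 0, 0]},
  {"offset": [0, -0.18, 0], "delta_rot": [0, 0, 0]},
  {"offset": [0, -0.18, 0], "delta_rot": [0, 0, 0]},
], claw=0)

```text
time_s: 28.45
position: [0.5489, -0.4, 0.2006]
tool_rot: [[-0.992, 0.007, 0.129], [-0.129, -0.003, -0.992], [-0.007, -1.0, 0.003]]
ft_force: [-0.9, -0.4, -0.7]
gripper_width: 0.0852
```

```bash
python3 - <<'E'
from h import *
st()
snap('wrist','pics/w19.png');snap('top','pics/t19.png');snap('scene','pics/s19.png')
crop('pics/t19.png','pics/t19c.png',280,110,480,280,4)
crop('pics/s19.png','pics/s19c.png',60,150,280,310,3)
E
```

```text
t 28.45 p [ 0.5489 -0.4     0.2006] w 0.0852 F [-0.9 -0.4 -0.7] q [ 34.  52.  -1.  62.   1.  65. -50.]
[[-0.992, 0.007, 0.129], [-0.129, -0.003, -0.992], [-0.007, -1.0, 0.003]]
```

View pics/w19.png

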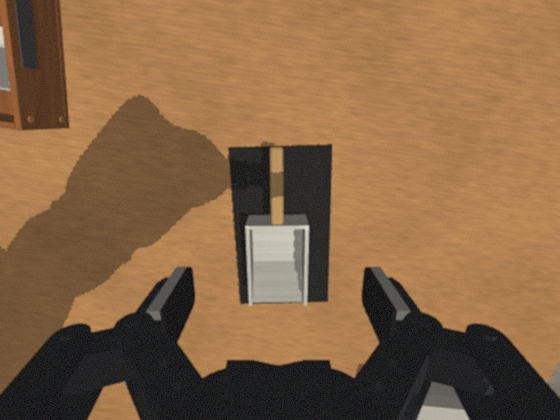

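View pics/t19c.png

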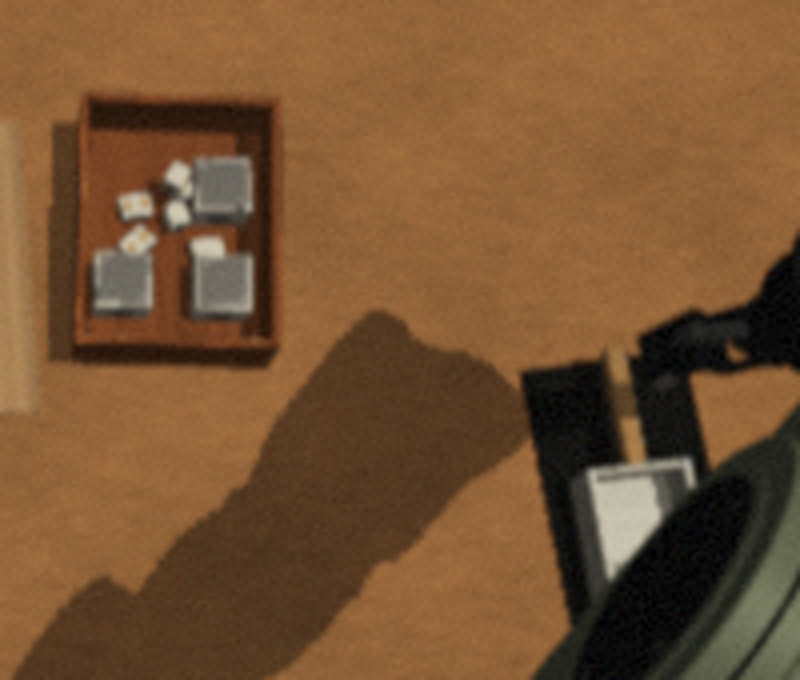

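View pics/s19c.png

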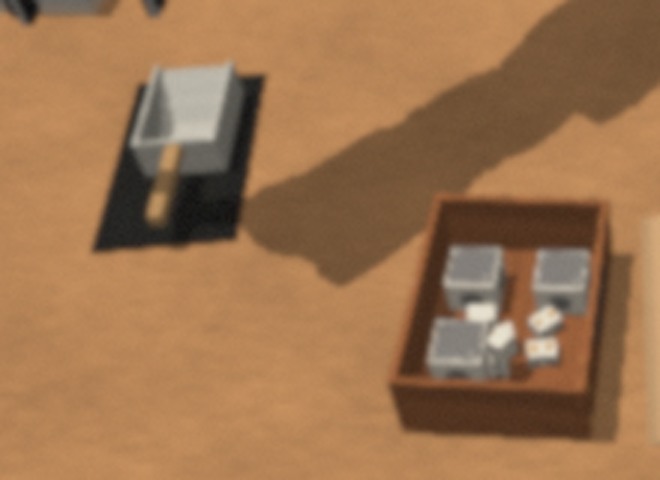

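```bash
python3 - <<'E'
from h import *
mv([.68,-.17,.22],Rdown(5))
E
```

```text
off [-0.161  -0.0239 -0.2099] rot [-0.    -1.528 -0.002] deg 87.6
```

drive_tool([
  {"offset": [-0.015, -0.01, -0.019], "delta_rot": [0, -0.14, 0]},
  {"offset": [-0.029, -0.02, -0.038], "delta_rot": [0, -0.28, 0]},
  {"offset": [-0.044, -0.024, -0.057], "delta_rot": [0, -0.42, 0]},
  {"offset": [-0.059, -0.024, -0.076], "delta_rot": [0, -0.56, 0]},
  {"offset": [-0.073, -0.024, -0.095], "delta_rot": [0, -0.7, 0]},
  {"offset": [-0.088, -0.024, -0.115], "delta_rot": [0, -0.84, 0]},
  {"offset": [-0.102, -0.024, -0.134], "delta_rot": [0, -0.98, 0]},
  {"offset": [-0.117, -0.024, -0.153], "delta_rot": [0, -1.12, 0]},
  {"offset": [-0.132, -0.024, -0.172], "delta_rot": [0, -1.26, 0]},
  {"offset": [-0.146, -0.024, -0.191], "delta_rot": [0, -1.4, 0]},
  {"offset": [-0.161, -0.024, -0.21], "delta_rot": [0, -1.528, 0]},
  {"offset": [-0.161, -0.024, -0.21], "delta_rot": [0, -1.528, 0]},
], claw=0)

```text
time_s: 29.8
position: [0.6807, -0.1662, 0.2183]
tool_rot: [[0.095, -0.001, 0.995], [-0.995, 0.004, 0.095], [-0.004, -1.0, -0.0]]
ft_force: [-0.6, 0.5, -0.1]
gripper_width: 0.0857
```

```bash
python3 - <<'E'
from h import *
st()
snap('wrist','pics/w20.png')
crop('pics/w20.png','pics/w20c.png',150,60,400,260,3)
E
```

```text
t 29.8 p [ 0.6807 -0.1662  0.2183] w 0.0857 F [-0.6  0.5 -0.1] q [ 18.  55. -22.  53.  18.  75.   6.]
[[0.095, -0.001, 0.995], [-0.995, 0.004, 0.095], [-0.004, -1.0, -0.0]]
```

View pics/w20.png

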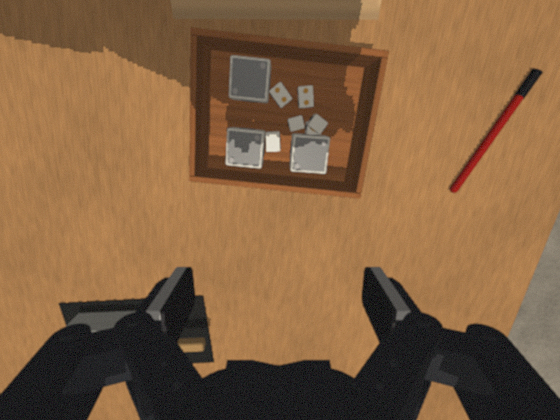

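View pics/w20c.png

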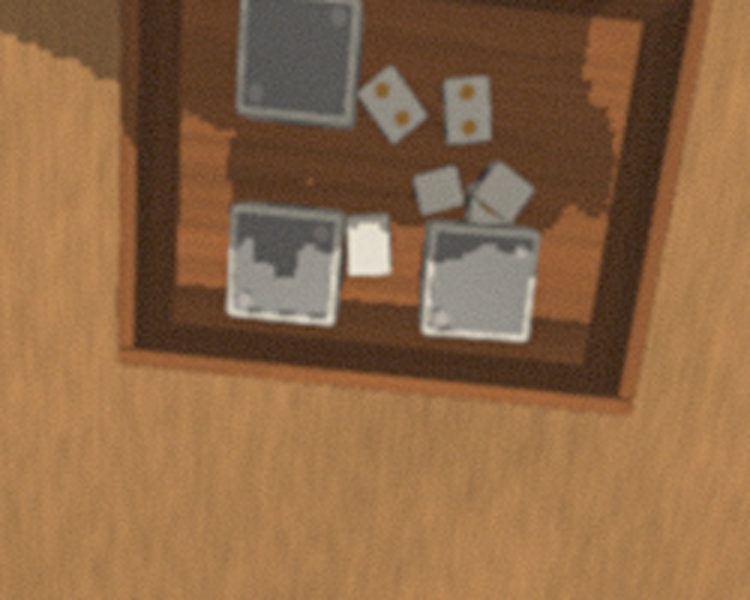

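```bash
python3 - <<'E'
from h import *
snap('scene','pics/s21.png'); crop('pics/s21.png','pics/s21c.png',185,210,275,300,8)
crop('pics/w20.png','pics/w20d.png',260,70,350,150,8)
E
```

```text
(no output)
```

View pics/s21c.png

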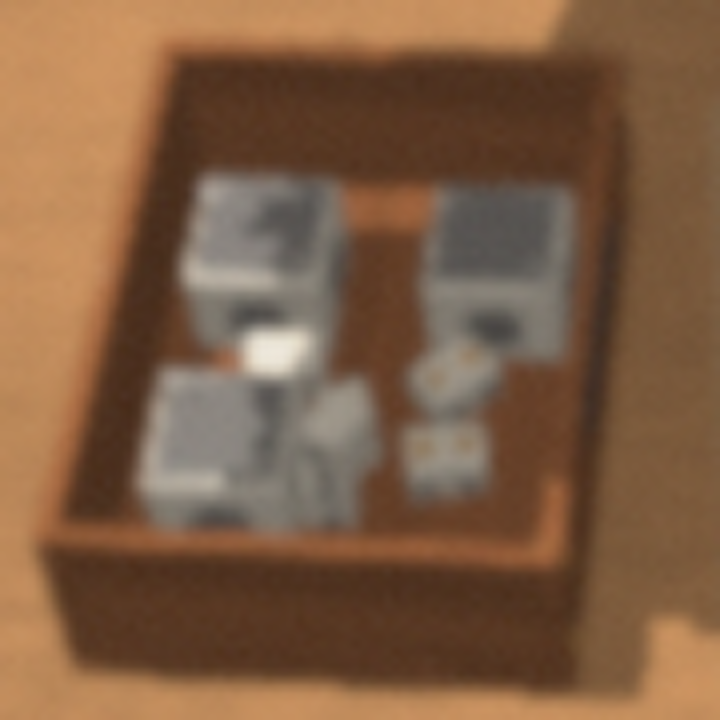

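View pics/w20d.png

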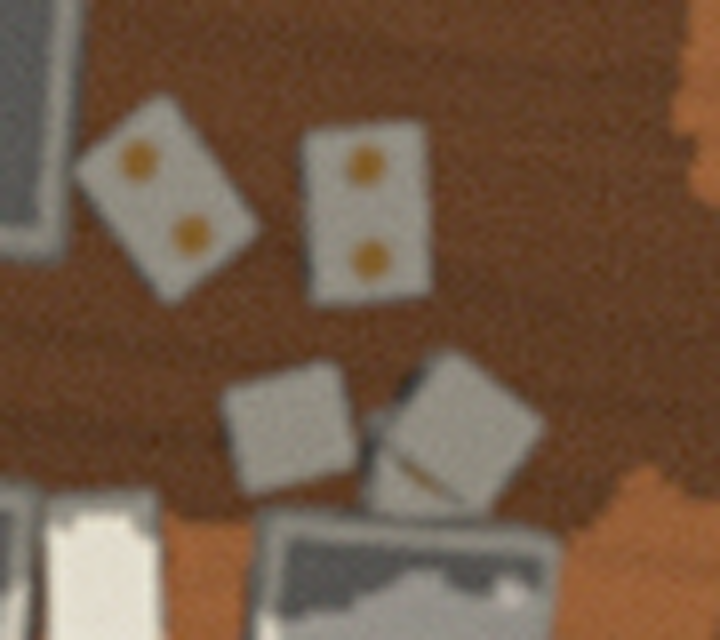

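View pics/s21.png

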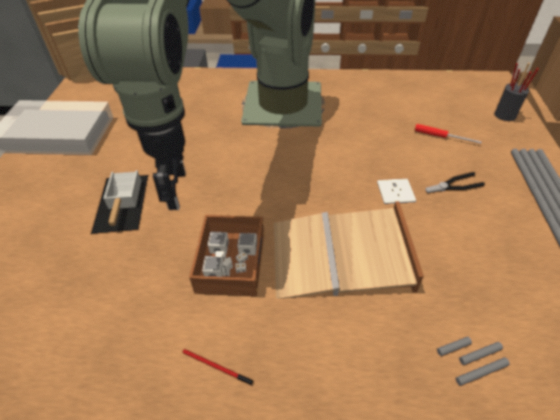

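```bash
python3 - <<'E'
from h import *
p=bot.camera_params('wrist')
W=[px2w(p,u,v,.065) for u,v in ((192,30),(387,50),(361,196),(190,180))]
for w in W: print(w.round(4))
print(np.mean(W,0).round(4),[round(float(np.degrees(np.arctan2(*(W[j]-W[i])[[1,0]]))),2) for i,j in ((0,1),(3,2),(2,1),(3,0))])
t=bot.camera_params('top')
# top crate crop 4x offset 280,110
W=[px2w(t,u/4+280,v/4+110,.065) for u,v in ((82,95),(279,98),(276,347),(75,346))]
print(np.mean(W,0).round(4),[round(float(np.degrees(np.arctan2(*(W[j]-W[i])[[1,0]]))),2) for i,j in ((0,3),(1,2),(3,2),(0,1))])
E
```

```text
[ 0.5918 -0.0236  0.065 ]
[ 0.7674 -0.0242  0.065 ]
[ 0.7677 -0.161   0.065 ]
[ 0.5892 -0.1595  0.065 ]
[ 0.679  -0.0921  0.065 ] [-0.19, -0.51, 90.15, 88.9]
[ 0.6741 -0.0882  0.065 ] [179.31, 178.79, -88.95, -89.59]
```

```bash
cat >> h.py <<'E'
O=np.array([.662,.010]); uu=np.array([np.cos(np.radians(95.4)),np.sin(np.radians(95.4))]); yr=np.array([-uu[1],uu[0]])
def rk(s,l=0): return O+s*uu+l*yr
def torack(p): d=np.array(p)[:2]-O; return d@uu,d@yr
E
python3 - <<'E'
from h import *
print(rk(-.215)); mv([*rk(-.215),.025],Rdown(5.4))
E
```

```text
[ 0.68223329 -0.20404582]
off [ 0.0348  0.1938 -0.0004] rot [ 0.    -0.008 -0.002] deg 0.5
```

drive_tool([
  {"offset": [0.015, 0.02, 0], "delta_rot": [0, 0, 0]},
  {"offset": [0.035, 0.06, 0], "delta_rot": [0, -0.008, 0]},
  {"offset": [0.035, 0.1, 0], "delta_rot": [0, -0.008, 0]},
  {"offset": [0.035, 0.14, 0], "delta_rot": [0, -0.008, 0]},
  {"offset": [0.035, 0.175, 0], "delta_rot": [0, -0.008, 0]},
  {"offset": [0.035, 0.194, 0], "delta_rot": [0, -0.008, 0]},
  {"offset": [0.035, 0.194, 0], "delta_rot": [0, -0.008, 0]},
], claw=0)

```text
time_s: 30.6
position: [0.6812, -0.2046, 0.0224]
tool_rot: [[0.093, -0.004, 0.996], [-0.996, 0.002, 0.093], [-0.003, -1.0, -0.004]]
ft_force: [0.0, 0.2, 0.5]
gripper_width: 0.0854
```

```bash
python3 - <<'E'
from h import *
st(); print(torack(bot.get_obs()['position']))
snap('wrist','pics/w22.png')
E
```

```text
t 30.6 p [ 0.6812 -0.2046  0.0224] w 0.0854 F [0.  0.2 0.5] q [ 21.  69. -20.  59.  22.  56.   6.]
[[0.093, -0.004, 0.996], [-0.996, 0.002, 0.093], [-0.003, -1.0, -0.004]]
(np.float64(-0.21546786645359703), np.float64(0.0010933939535280536))
```

View pics/w22.png

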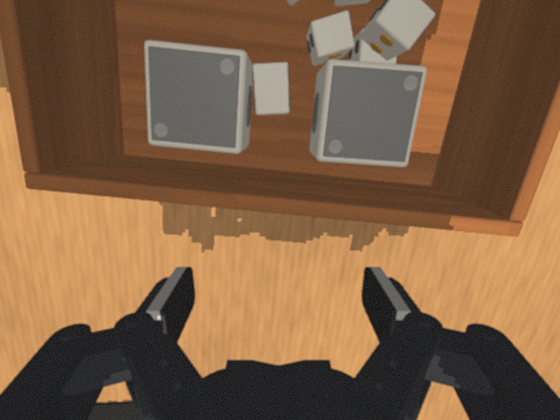

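drive_tool([
  {"offset": [-0.01, -0.003, 0], "delta_rot": [0, 0, 0]},
  {"offset": [-0.02, -0.003, 0], "delta_rot": [0, 0, 0]},
  {"offset": [-0.03, -0.003, 0.0005], "delta_rot": [0, 0, 0]},
  {"offset": [-0.036, -0.003, 0.0005], "delta_rot": [0, 0, 0]},
  {"offset": [-0.042, -0.003, 0.001], "delta_rot": [0, 0, 0]},
  {"offset": [-0.048, -0.003, 0.001], "delta_rot": [0, 0, 0]},
  {"offset": [-0.054, -0.003, 0.001], "delta_rot": [0, 0, 0]},
  {"offset": [-0.06, -0.003, 0.001], "delta_rot": [0, 0, 0]},
  {"offset": [-0.066, -0.003, 0.001], "delta_rot": [0, 0, 0]},
  {"offset": [-0.072, -0.003, 0.001], "delta_rot": [0, 0, 0]},
  {"offset": [-0.078, -0.003, 0.001], "delta_rot": [0, 0, 0]},
], claw=0)

```text
time_s: 31.75
position: [0.6759, -0.1269, 0.0278]
tool_rot: [[0.093, -0.001, 0.996], [-0.996, 0.001, 0.093], [-0.001, -1.0, -0.001]]
ft_force: [0.3, -6.4, 2.9]
gripper_width: 0.0855
```

```bash
python3 - <<'E'
from h import *
st(); print(torack(bot.get_obs()['position']))
snap('wrist','pics/w23.png');snap('scene','pics/s23.png'); crop('pics/s23.png','pics/s23c.png',170,180,430,320,3)
mv([*rk(-.03),.025],Rdown(5.4))
E
```

```text
t 31.75 p [ 0.6759 -0.1269  0.0278] w 0.0855 F [ 0.3 -6.4  2.9] q [ 15.  66. -19.  67.  22.  51.  -2.]
[[0.093, -0.001, 0.996], [-0.996, 0.001, 0.093], [-0.001, -1.0, -0.001]]
(np.float64(-0.1376175202357341), np.float64(-0.0009296226700400703))
off [-0.1065  0.003  -0.001 ] rot [ 0.002 -0.    -0.003] deg 0.2
```

View pics/w23.png

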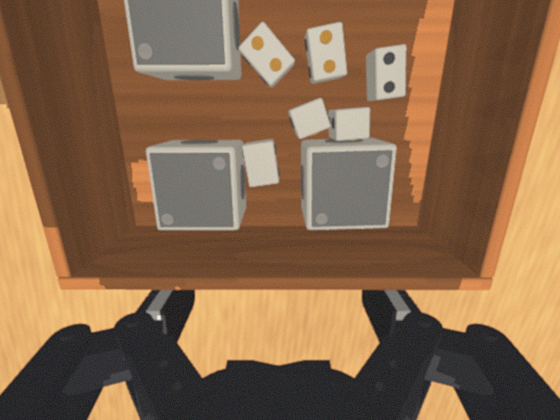

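View pics/s23c.png

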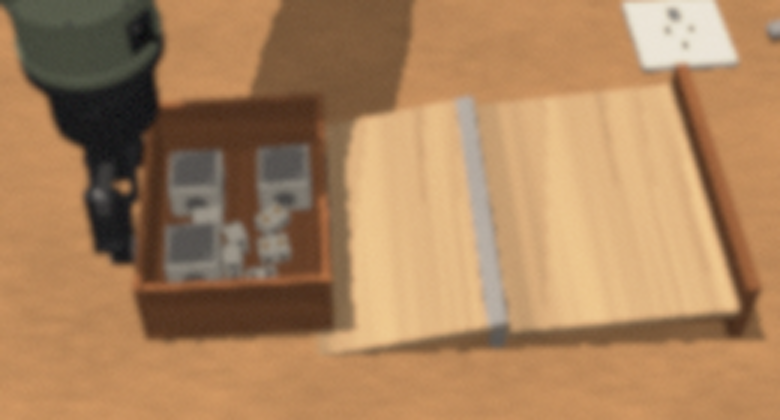

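drive_tool([
  {"offset": [-0.009, 0, 0], "delta_rot": [0, 0, 0]},
  {"offset": [-0.018, 0, 0], "delta_rot": [0, 0, 0]},
  {"offset": [-0.027, 0, 0], "delta_rot": [0, 0, 0]},
  {"offset": [-0.036, 0, 0], "delta_rot": [0, 0, 0]},
  {"offset": [-0.045, 0, 0], "delta_rot": [0, 0, 0]},
  {"offset": [-0.054, 0, 0], "delta_rot": [0, 0, 0]},
  {"offset": [-0.063, 0, -0.001], "delta_rot": [0, 0, 0]},
  {"offset": [-0.072, 0, -0.001], "delta_rot": [0, 0, 0]},
  {"offset": [-0.081, 0, -0.001], "delta_rot": [0, 0, 0]},
  {"offset": [-0.09, 0, -0.001], "delta_rot": [0, 0, 0]},
  {"offset": [-0.099, 0, -0.001], "delta_rot": [0, 0, 0]},
  {"offset": [-0.107, 0, -0.001], "delta_rot": [0, 0, 0]},
], claw=0)

```text
time_s: 33.05
position: [0.6647, -0.0184, 0.028]
tool_rot: [[0.094, -0.002, 0.996], [-0.996, 0.003, 0.094], [-0.003, -1.0, -0.002]]
ft_force: [0.9, -3.1, -2.6]
gripper_width: 0.085
```

```bash
python3 - <<'E'
from h import *
st(); print(torack(bot.get_obs()['position']))
snap('wrist','pics/w24.png');snap('scene','pics/s24.png'); crop('pics/s24.png','pics/s24c.png',170,180,430,320,3)
E
```

```text
t 33.05 p [ 0.6647 -0.0184  0.028 ] w 0.085 F [ 0.9 -3.1 -2.6] q [  6.  64. -17.  73.  21.  46. -11.]
[[0.094, -0.002, 0.996], [-0.996, 0.003, 0.094], [-0.003, -1.0, -0.002]]
(np.float64(-0.028554481337065247), np.float64(-1.7126330000686145e-05))
```

View pics/w24.png

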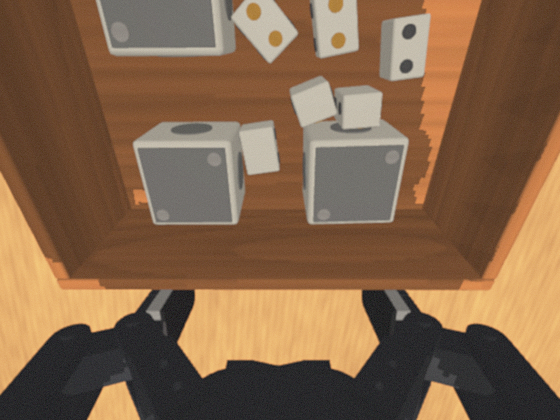

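View pics/s24c.png

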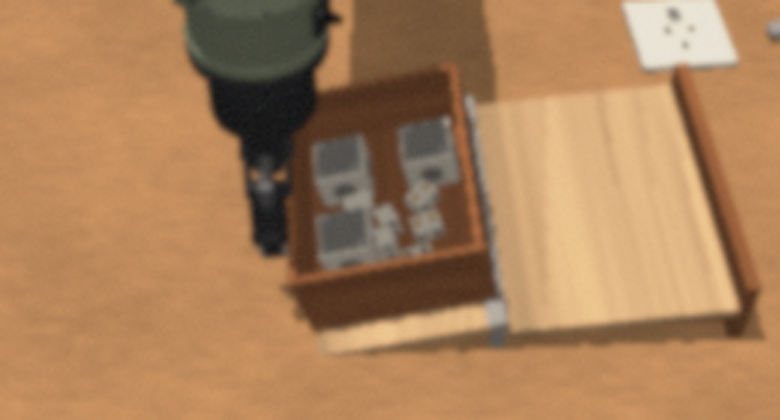

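drive_tool([
  {"offset": [-0.007, -0.001, 0], "delta_rot": [0, 0, 0]},
  {"offset": [-0.014, -0.003, 0], "delta_rot": [0, 0, 0]},
  {"offset": [-0.021, -0.005, 0], "delta_rot": [0, 0, 0]},
  {"offset": [-0.028, -0.007, 0], "delta_rot": [0, 0, 0]},
  {"offset": [-0.035, -0.009, 0], "delta_rot": [0, 0, 0]},
  {"offset": [-0.042, -0.0105, 0], "delta_rot": [0, 0, 0]},
  {"offset": [-0.049, -0.012, 0], "delta_rot": [0, 0, 0]},
  {"offset": [-0.056, -0.014, 0], "delta_rot": [0, 0, 0]},
  {"offset": [-0.063, -0.016, 0], "delta_rot": [0, 0, 0]},
  {"offset": [-0.063, -0.016, 0], "delta_rot": [0, 0, 0]},
], claw=0)

```text
time_s: 34.15
position: [0.6589, 0.0465, 0.0449]
tool_rot: [[0.096, -0.001, 0.995], [-0.995, 0.004, 0.096], [-0.004, -1.0, -0.001]]
ft_force: [-0.1, -0.7, -0.5]
gripper_width: 0.0854
```

```bash
python3 - <<'E'
from h import *
st(); print(torack(bot.get_obs()['position']))
snap('wrist','pics/w25.png');snap('scene','pics/s25.png'); crop('pics/s25.png','pics/s25c.png',170,180,430,320,3)
E
```

```text
t 34.15 p [0.6589 0.0465 0.0449] w 0.0854 F [-0.1 -0.7 -0.5] q [  0.  62. -17.  74.  20.  47. -16.]
[[0.096, -0.001, 0.995], [-0.995, 0.004, 0.096], [-0.004, -1.0, -0.001]]
(np.float64(0.03666049290762784), np.float64(-0.00031348419729398686))
```

View pics/s25c.png

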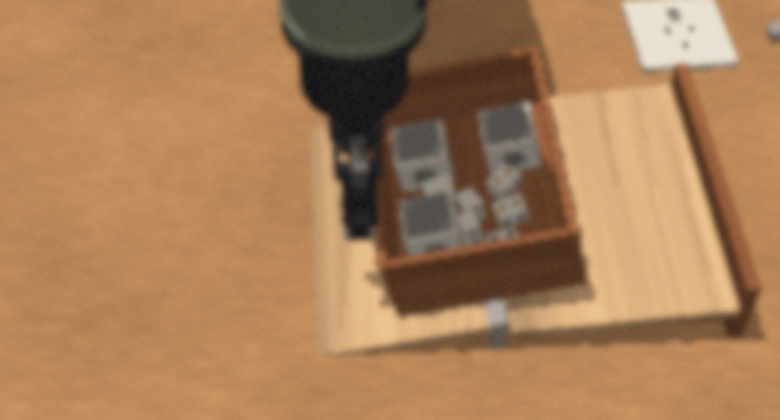

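View pics/w25.png

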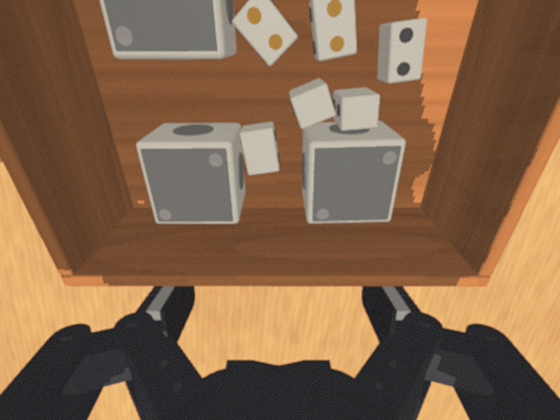

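drive_tool([
  {"offset": [-0.004, -0.004, 0], "delta_rot": [0, 0, 0]},
  {"offset": [-0.008, -0.007, 0], "delta_rot": [0, 0, 0]},
  {"offset": [-0.012, -0.01, 0], "delta_rot": [0, 0, 0]},
  {"offset": [-0.016, -0.012, 0], "delta_rot": [0, 0, 0]},
  {"offset": [-0.02, -0.014, 0], "delta_rot": [0, 0, 0]},
  {"offset": [-0.025, -0.014, 0], "delta_rot": [0, 0, 0]},
  {"offset": [-0.03, -0.014, 0], "delta_rot": [0, 0, 0]},
  {"offset": [-0.035, -0.014, 0], "delta_rot": [0, 0, 0]},
  {"offset": [-0.04, -0.014, 0], "delta_rot": [0, 0, 0]},
  {"offset": [-0.04, -0.014, 0], "delta_rot": [0, 0, 0]},
], claw=0)

```text
time_s: 35.25
position: [0.6546, 0.0869, 0.0584]
tool_rot: [[0.097, -0.002, 0.995], [-0.995, 0.005, 0.097], [-0.005, -1.0, -0.002]]
ft_force: [0.3, 0.0, -0.5]
gripper_width: 0.0852
```

```bash
python3 - <<'E'
from h import *
st(); print(torack(bot.get_obs()['position']))
snap('wrist','pics/w26.png');snap('scene','pics/s26.png'); crop('pics/s26.png','pics/s26c.png',170,180,430,320,3)
E
```

```text
t 35.25 p [0.6546 0.0869 0.0584] w 0.0852 F [ 0.3  0.  -0.5] q [ -3.  61. -17.  74.  19.  48. -19.]
[[0.097, -0.002, 0.995], [-0.995, 0.005, 0.097], [-0.005, -1.0, -0.002]]
(np.float64(0.07728704065449273), np.float64(0.00014480713636237197))
```

View pics/s26c.png

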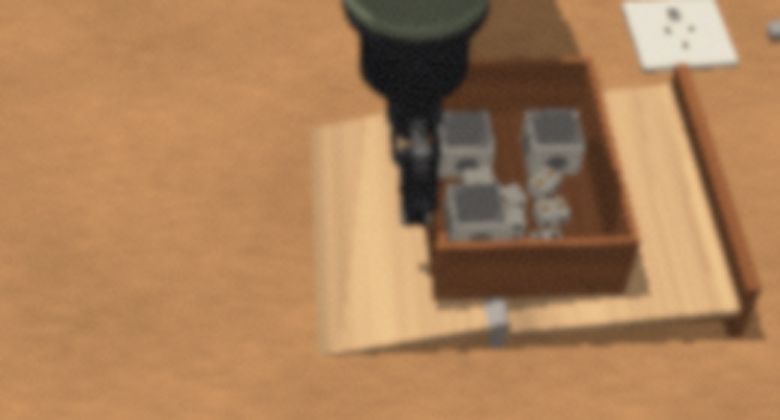

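View pics/w26.png

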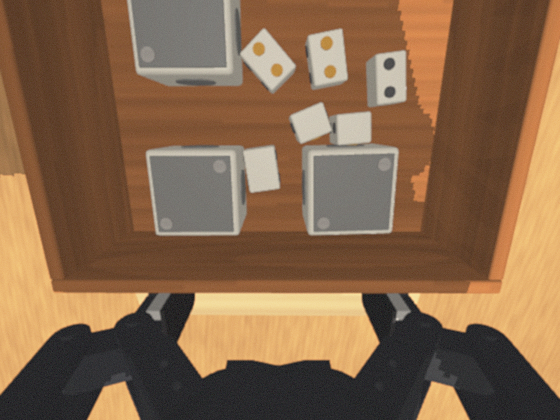

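drive_tool([
  {"offset": [-0.006, 0, 0], "delta_rot": [0, 0, 0]},
  {"offset": [-0.012, 0, 0], "delta_rot": [0, 0, 0]},
  {"offset": [-0.018, 0, 0], "delta_rot": [0, 0, 0]},
  {"offset": [-0.024, 0, 0], "delta_rot": [0, 0, 0]},
  {"offset": [-0.03, 0, 0], "delta_rot": [0, 0, 0]},
  {"offset": [-0.036, 0, 0], "delta_rot": [0, 0, 0]},
  {"offset": [-0.041, 0, 0], "delta_rot": [0, 0, 0]},
  {"offset": [-0.045, 0, 0], "delta_rot": [0, 0, 0]},
  {"offset": [-0.049, 0, 0], "delta_rot": [0, 0, 0]},
  {"offset": [-0.052, 0, 0], "delta_rot": [0, 0, 0]},
], claw=0)

```text
time_s: 36.35
position: [0.6498, 0.1381, 0.0588]
tool_rot: [[0.096, -0.002, 0.995], [-0.995, 0.005, 0.096], [-0.005, -1.0, -0.002]]
ft_force: [-0.5, -2.5, -1.8]
gripper_width: 0.085
```

```bash
python3 - <<'E'
from h import *
st(); print(torack(bot.get_obs()['position']))
snap('wrist','pics/w27.png');snap('scene','pics/s27.png'); crop('pics/s27.png','pics/s27c.png',170,180,430,320,3)
E
```

```text
t 36.35 p [0.6498 0.1381 0.0588] w 0.085 F [-0.5 -2.5 -1.8] q [ -8.  61. -16.  73.  19.  49. -23.]
[[0.096, -0.002, 0.995], [-0.995, 0.005, 0.096], [-0.005, -1.0, -0.002]]
(np.float64(0.12869332548262802), np.float64(7.403412380400245e-05))
```

View pics/s27c.png

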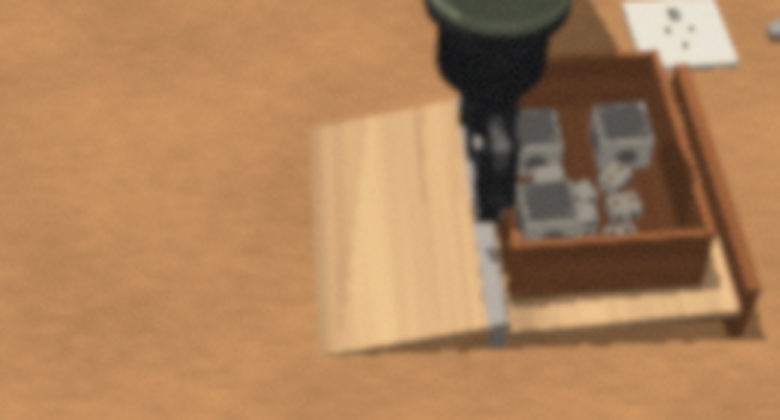

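View pics/w27.png

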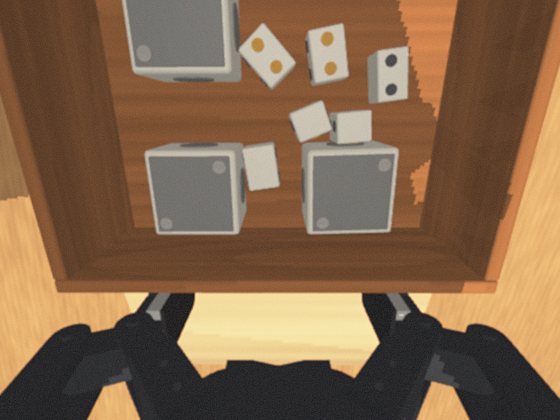

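drive_tool([
  {"offset": [-0.002, 0, 0], "delta_rot": [0, 0, 0]},
  {"offset": [-0.004, 0, 0], "delta_rot": [0, 0, 0]},
  {"offset": [-0.006, 0, 0], "delta_rot": [0, 0, 0]},
  {"offset": [-0.008, 0, 0], "delta_rot": [0, 0, 0]},
  {"offset": [-0.008, 0, 0], "delta_rot": [0, 0, 0]},
  {"offset": [-0.008, 0, 0], "delta_rot": [0, 0, 0]},
], claw=0)

```text
time_s: 37.05
position: [0.6494, 0.1459, 0.0592]
tool_rot: [[0.096, -0.001, 0.995], [-0.995, 0.005, 0.096], [-0.005, -1.0, -0.001]]
ft_force: [1.5, -4.9, 3.4]
gripper_width: 0.0854
```

```bash
python3 - <<'E'
from h import *
st(); print(torack(bot.get_obs()['position']))
snap('wrist','pics/w28.png');snap('scene','pics/s28.png'); crop('pics/s28.png','pics/s28c.png',300,190,430,310,6)
E
```

```text
t 37.05 p [0.6494 0.1459 0.0592] w 0.0854 F [ 1.5 -4.9  3.4] q [ -9.  61. -16.  72.  18.  49. -23.]
[[0.096, -0.001, 0.995], [-0.995, 0.005, 0.096], [-0.005, -1.0, -0.001]]
(np.float64(0.13643415966943132), np.float64(-0.00023273810030825098))
```

View pics/s28c.png

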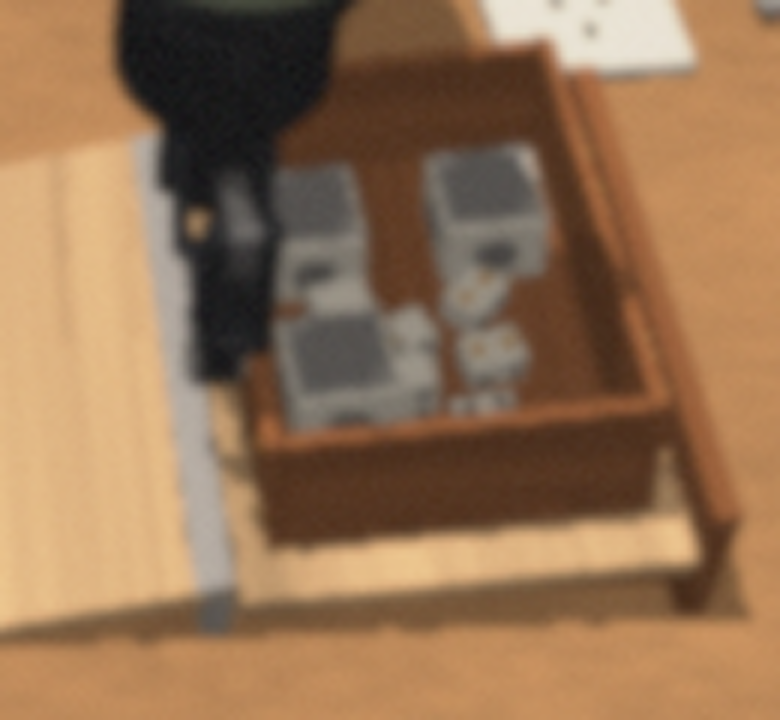

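View pics/w28.png

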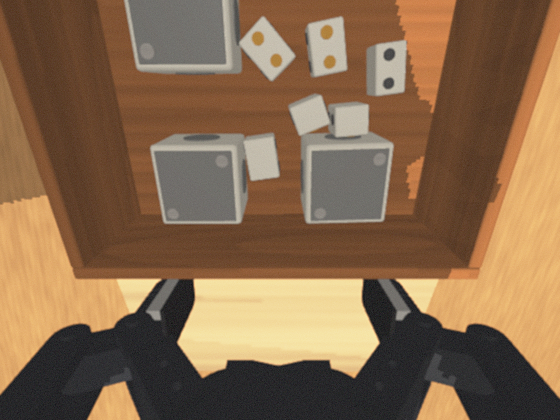

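drive_tool([
  {"offset": [0.015, 0, 0], "delta_rot": [0, 0, 0]},
  {"offset": [0.04, -0.01, 0], "delta_rot": [0, 0, 0]},
  {"offset": [0.06, -0.04, 0], "delta_rot": [0, 0, 0]},
  {"offset": [0.07, -0.08, 0], "delta_rot": [0, 0, 0]},
  {"offset": [0.07, -0.12, 0], "delta_rot": [0, 0, 0]},
  {"offset": [0.07, -0.16, 0], "delta_rot": [0, 0, 0]},
  {"offset": [0.07, -0.16, 0], "delta_rot": [0, 0, 0]},
], claw=0)

```text
time_s: 37.85
position: [0.658, 0.0749, 0.2242]
tool_rot: [[0.095, 0.006, 0.995], [-0.995, 0.006, 0.095], [-0.006, -1.0, 0.007]]
ft_force: [0.2, 0.3, -0.3]
gripper_width: 0.0855
```

```bash
python3 - <<'E'
from h import *
st()
snap('wrist','pics/w29.png');snap('scene','pics/s29.png'); crop('pics/s29.png','pics/s29c.png',260,180,440,310,4)
E
```

```text
t 37.85 p [0.658  0.0749 0.2242] w 0.0855 F [ 0.2  0.3 -0.3] q [ -2.  50. -19.  65.  16.  67. -15.]
[[0.095, 0.006, 0.995], [-0.995, 0.006, 0.095], [-0.006, -1.0, 0.007]]
```

View pics/w29.png

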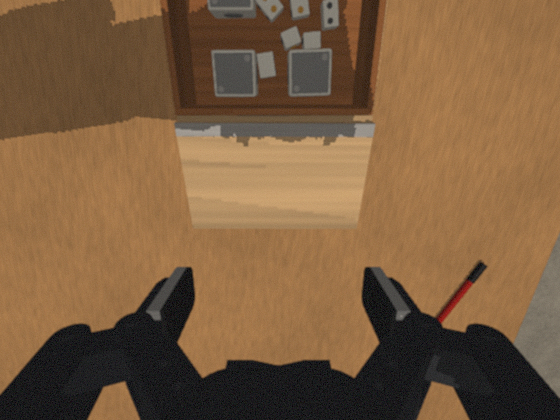

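View pics/s29c.png

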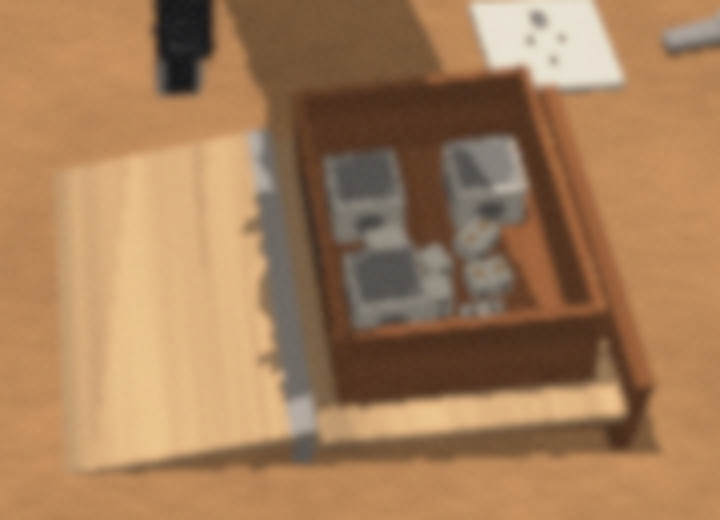

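View pics/s29.png

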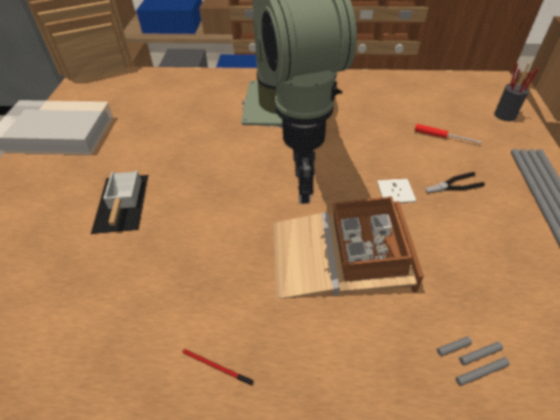

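```bash
python3 - <<'E'
from h import *
p=bot.camera_params('scene')
cv=lambda u,v:(u/4+260,v/4+180)
h=px2w(p,*cv(343,402),.023); l=px2w(p,*cv(315,437),.0335); l2=px2w(p,*cv(262,135),.0335)
print(h,torack(h),'lip edge',l,torack(l),l2,torack(l2))
f=px2w(p,*cv(592,380),.037);print(f,torack(f))
for u,v in ((300,95),(525,72),(605,305),(340,330)): 
    w=px2w(p,*cv(u,v),.093); print(w.round(3),np.round(torack(w),4))
E
```

```text
[0.73370811 0.17668543 0.023     ] (np.float64(0.15919734618180031), np.float64(-0.08707634762105955)) lip edge [0.76310634 0.15918557 0.0335    ] (np.float64(0.1390085280883725), np.float64(-0.11469723035525901)) [0.5468851  0.13587081 0.0335    ] (np.float64(0.13614546123969562), np.float64(0.10275852241702604))
[0.7231857  0.31035521 0.037     ] (np.float64(0.29326414295963027), np.float64(-0.0891800820356864))
[0.568 0.154 0.093] [0.152  0.0796]
[0.545 0.288 0.093] [0.2876 0.0908]
[0.714 0.307 0.093] [ 0.2906 -0.08  ]
[0.736 0.168 0.093] [ 0.1504 -0.0884]
```

```bash
python3 -c "
from workcell import bot
print(bot.close_job())"
```

```text
the job is handed in; nothing more can be done
None
```

I finished the job and handed it in at about 38 s of the 210 s allowed. The hand-in reports no verdict, so what follows comes from my own camera checks.

- **Loading:** Three junction boxes were on the bench and all three went into the crate. I then tipped the scoop past 90° over the crate, which stayed flat on the bench, and put it back upright on its mat. The wrist picture showed it empty.
- **Push:** I pushed the crate up the ramp with the open fingers. It tipped over the lip as expected, and then its trailing edge dropped behind it.
- **Last check of the crate:** The trailing edge measured about 15–20 mm past the lip, at deck height. The crate was centred on the rack within about 5 mm and nearly in line with it. In the last close pictures all three boxes and six connectors were inside.
- **Last check of everything else:** The scoop was on the mat, the arm was clear of everything, and the pliers and faceplate looked untouched.

**What went wrong or disagreed:**
- My first tipping direction ran into a wrist joint limit at about 40°. I levelled the scoop and poured from another side; no connector was lost.
- The top and wrist cameras disagreed by about 5 mm on the crate's position. That is small against the 35 mm sideways tolerance.

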